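# Turn the revolving tool stand and put the pastry tamper away upright

### The job

On the revolving tool stand, lift the red sprung plunger, turn the head until the empty tube comes out from under its clear cover to the yellow mark, and let the plunger drop fully home in its notch there. Then take the wooden pastry tamper from the slanted cradle and stand it upright in that tube, blue handle up, lowering it gently in the grip to the bottom of the tube before letting go. Leave the other things on the table where they are.

Things in the scene. Friction and masses are not known exactly. Their poses are not given: they have to be found in the camera images.
- stand: Fixed foot of the revolving tool stand: dark steel disc, 224 mm diameter; origin at the centre of its underside on the table, on the head's axis, z up. The yellow mark is at its rim in its -x direction.
- cover (a point): Centre of the underside of the clear round cover (66 mm across, 4 mm thick, 139 mm above the table, fixed to the foot) that hangs over the parked empty tube, 75 mm from the head's axis. Its 12 mm post stands 53 mm further out from the axis.
- head (a joint): Angle of the aluminium head (200 mm disc, top 42 mm above the table) about the stand's vertical axis, rad, growing counterclockwise from above. Parked near 0, empty tube under the cover. 1.40 puts the empty tube exactly at the yellow mark; the plunger's notch is hidden under the head within 0.1 rad of that, to be found by feel. Stops at -0.25 and 1.75.
- plunger (a joint): Lift of the sprung plunger, m: 0 fully home (down), 0.022 at the top stop. Its pin (10 mm thick, notch 15 mm wide) clears the index ring above 0.013 and rests near 0.012 when it rides on the ring between notches. The spring pushes down with 5 N (home) to 9 N (top).
- knob_grip (a point): Middle of the plunger's red round knob (vertical axis), 103 mm above the table when home. 30 mm diameter from 12 mm below to 10 mm above this point, then a 37 mm flange up to 18 mm above it. On the head 75 mm from the axis, 120 deg counterclockwise from the empty tube; turns with the head.
- whisk_top (a point): Top of the whisk (48 mm across) that stands in the other tube of the head, 221 mm above the table, 75 mm from the axis, 120 deg clockwise from the empty tube seen from above.
- tube_rim (a point): Centre of the mouth of the empty tube (steel, blue collar at its foot), 106 mm above the table, 75 mm from the axis of the head. Inner diameter 30 mm, outer 36 mm, inner floor 60 mm below this point.
- tube_floor (a point): Centre of the inner floor of the empty tube, 60 mm below the rim.
- tamper: Wooden pastry tamper, 184 mm long, about 0.1 kg. Origin at the centre of its plain foot, own z along it towards the blue handle. Foot chamfered from 18 to 26 mm over 6 mm; round wooden shaft of 26 mm diameter from there to 150 mm; slim blue handle of 16 mm (21 mm at its end) from 150 to 184 mm. It starts leaning at 45 deg in the cradle.
- cradle: Fixed wooden cradle, base 150 by 100 mm; origin at its underside. The tamper lies in it along its x axis, foot towards -x and 45 mm above the base's underside, rising at 45 deg towards +x; two saddles (42 mm wide) hold the tamper up to 94 mm from its foot, the rest of the tamper overhangs freely.
- jam_jar: Amber jar with red lid, 68 mm diameter, 100 mm tall, loose bystander; origin at the centre of its underside.
- shaker: Aluminium sugar shaker, 56 mm diameter, 90 mm tall, loose bystander; origin at the centre of its underside.
- bowl: Steel bowl, 170 mm diameter, 65 mm tall, loose bystander; origin at the centre of its underside.
- brush: Pastry brush lying flat, loose bystander.
- cutter: Steel ring cutter, 90 mm diameter, 45 mm tall, loose bystander; origin at the centre of its underside.

How it is judged:
By the outcome, as a careful person would: the job done as asked, in the order asked, and still so for the second after the job is handed in, with the robot touching nothing.
It also fails if it takes over 64 s, if anything falls off the work surface, if the arm or the gripper's body presses on something with over 40 N, if the wrist force passes 120 N, or if a joint passes its speed limit or range.

### The arm

A 6-joint arm with a two-finger parallel gripper is mounted at the origin on the work surface. World frame = base frame: x ahead of the robot, y to its left, z up, the work surface at z = 0. Lengths are in m, angles in rad, forces in N, time in s.
With the tool pointing down it reaches from about 0.275 to 0.725 m from the base axis. Payload 5.6 kg.
Tool frame: the origin (TCP) lies at the very end of the fingers, on their centre line; the grasp point (between the pads) lies 19 mm behind it; z points along the fingers, y is the direction in which the jaws open and shut (so a half turn about z gives the same grasp; the last joint's range is limited). The gripper opens to 85 mm and grips with 20 to 120 N. Pads are 22 mm wide; open, the fingers measure 114 mm over their backs; the gripper's body (76 mm by 85 mm) begins 54 mm behind the grasp point. The pads swing forward as they close: fully open they stand 13 mm farther back than shut.
Start: joints at [1.405, 0.255, 0.108, 0, -1.424, -0.285], TCP at [0.24, 0.495, 0.231] pointing down, gripper open.
Joint ranges: [-2.95, 2.95], [-1.21, 1.97], [-1.09, 1.5], [-2.87, 1.71], [-2.94, -0.07], [-3.05, 3.05]. Speed limits (rad/s): [2.57, 2.57, 3.14, 3.14, 3.14, 3.14].

### API

Orientations are given as a unit quaternion [x, y, z, w].
In Python, from workcell import sense, camera, camera_model, job_done, boxes_of, place_of gives the robot as it stands.
- The arm moves only by the tool drive_tool, never from a script. Its argument "steps" is a list of rows, each a list of 5 numbers: the shift along the tool's x, y, z in m, then the turn about the tool's z in degrees, then the finger opening in m, from 0 to 0.0854. In form: [[x, y, z, yaw, claw], ...]. A call has 1 to 20 rows; each row is the pose to reach, as a shift and turn from the pose commanded when the call began, along the tool's axes at that moment; what a row does not reach only later rows make up. A row lasts 1/10 s, in which the tool goes at most 50 mm and 8.59 degrees, less where a joint would pass 70% of its speed; a pose out of reach is approached as far as the arm can. A call with a gripper value outside its range is refused whole. The fingers move at their own pace and stop on an object; "squeeze" is the grip in N (left out, the last holds). Time passes only in rows, so rows that repeat a pose let the fingers close. It gives the time, the measured TCP pose, the force and the opening at its end, in the units of the state.
- sense(): the state, without advancing time (a new reading comes with each control period).
- camera(name): name is "side" or "top" or "wrist"; returns the picture (420x560x3 uint8, blue, green, red); there is no depth.
- camera_model(name): a dict with "mtx" (3x3 intrinsics, pixels), "distortion" ([k1, k2, p1, p2, k3] as OpenCV has them; the pictures are not rectified), "R" (3x3) and "t" (3): a world point X has camera coordinates R X + t. Camera axes: x right, y down, z forward; pixel columns grow to the right and rows downward; lengths in m; the calibration is good to about 2 mm. A picture is of the moment at which its call begins: read the wrist's pose just before it. camera_model takes no time and is no camera call; for the wrist camera it gives the pose at the moment of the call.
- job_done(): hands the job in, once; it reports no verdict.
Trained networks look in the newest picture that a camera, given by its name, has taken for a name from the list of things; names that differ only in an ending like _2 or _b are one class to them, and where a whole thing is asked for, a point or a joint stands for the part that bears it (a point fixed in the world has none). Each returns a list of dicts, best first, with "confidence" (0 to 1); they miss things now and then, are a little off and sometimes report something else, mostly with a low value. They report only what shows in the picture. A call takes as long as a camera call.
- boxes_of(camera, name): "xyz" ([x, y, z] in m, in the coordinates of the camera as it stood for that picture, good to about 4 mm: the middle of the surface that is visible of it).
- place_of(camera, name): "xyz" ([x, y, z] in m, in the coordinates of the camera as it stood for that picture, good to about 4 mm: a listed point, or the origin of a listed thing).
The state is a dict: "clock": time; "joints": joint angles; "joint_velocities": joint speeds; "joint_torque": joint torques, N m; "position": TCP position; "ee_rot": TCP orientation; "contact_force": force on the tool from outside, world axes, zero at the start; "torque": the same for the moment, N m; "width": finger opening in m.
Only numpy, scipy, OpenCV 4.12 (cv2) and the standard library are available. Lean on these libraries where they do the work, as an engineer would, in place of code of your own. Each camera call takes 0.05 s, during which the arm holds its last target.

## Working session

There is one attempt and no reset: what is moved stays moved. The work goes in short steps, Python scripts to look and compute and a tool call to move; the robot and the scene stay as the last step left them, time stands still between calls to the robot, and variables do not carry over. Pictures are saved under pics/ and viewed, and the job is handed in when it is done.

Besides the shell and the picture viewer there is one more tool, called after "Emit:" as name(argument=value, ...), one argument or row to a line, values as JSON. drive_tool: Moves the arm, as the interface text tells. Its arguments: {"type":"object","properties":{"steps":{"type":"array","items":{"type":"array","items":{"type":"number"}}},"squeeze":{"type":"number"}},"required":["steps"]}

```bash
ls; mkdir -p pics
cat > h.py <<'E'
import numpy as np, cv2
from workcell import *
from scipy.spatial.transform import Rotation as Ro
def w(cam,p):
    m=camera_model(cam); R=np.array(m["R"]);t=np.array(m["t"]); return R.T@(np.array(p)-t)
def pix(cam,X):
    m=camera_model(cam); return cv2.projectPoints(np.array(X,float).reshape(-1,3),cv2.Rodrigues(np.array(m["R"]))[0],np.array(m["t"]),np.array(m["mtx"]),np.array(m["distortion"]))[0].reshape(-1,2)
E
python3 - <<'E'
from h import *
s=sense(); print(s)
for c in ["side","top"]:
    cv2.imwrite(f"pics/{c}0.png",camera(c))
    m=camera_model(c); print(c,np.round(-np.array(m["R"]).T@np.array(m["t"]),3))
    for n in ["stand","cover","knob_grip","whisk_top","tube_rim","tube_floor","tamper","cradle","jam_jar","shaker","bowl","brush","cutter"]:
        print(n,[(np.round(w(c,d["xyz"]),4).tolist(),round(d["confidence"],2)) for d in place_of(c,n)[:2]])
print(sense()["clock"])
E
```

```text
pics
{'clock': 0.0, 'joints': array([ 1.40459827e+00,  2.55761939e-01,  1.07014704e-01, -4.57048612e-04,
       -1.42392732e+00, -2.84593422e-01]), 'joint_velocities': array([ 0.00015098,  0.00102812,  0.00037571,  0.00089666, -0.0012418 ,
       -0.00097938]), 'joint_torque': array([ 1.31411939e-04, -3.86629057e+01,  2.37940514e+01,  5.36486462e+00,
       -6.04733446e-03,  5.08585046e-06]), 'position': array([0.23936285, 0.49462847, 0.23039466]), 'ee_rot': array([ 9.74697762e-01, -2.23524808e-01, -1.70075729e-04,  9.50841100e-04]), 'contact_force': array([-0.55334328, -0.74088661, -0.51978811]), 'torque': array([-0.0459791 ,  0.00974365, -0.07460474]), 'width': 0.08542289363136744}
side [-0.01  -0.84   0.748]
stand [([0.5708, -0.1832, 0.0005], 0.85), ([0.4487, 0.0051, 0.0007], 0.58)]
cover [([0.5578, -0.1116, 0.1381], 0.83), ([0.449, 0.0075, 0.0028], 0.22)]
knob_grip [([0.5106, -0.2359, 0.1061], 0.72)]
whisk_top [([0.6442, -0.2127, 0.2218], 0.72)]
tube_rim [([0.5567, -0.1124, 0.108], 0.91)]
tube_floor [([0.559, -0.1145, 0.0458], 0.72)]
tamper [([0.4658, 0.2204, 0.0447], 0.86)]
crad
[... 279 characters left out ...]
, ([0.513, -0.2352, 0.1024], 0.73)]
cutter [([0.3939, -0.424, -0.0013], 0.68)]
top [0.329 0.023 1.68 ]
stand [([0.7157, -0.0059, -0.0032], 0.65)]
cover [([0.561, -0.1125, 0.1377], 0.62)]
knob_grip [([0.5117, -0.2351, 0.1023], 0.54)]
whisk_top [([0.6398, -0.2085, 0.2224], 0.87), ([0.4666, 0.2182, 0.0422], 0.24)]
tube_rim [([0.5568, -0.1189, 0.1056], 0.78)]
tube_floor [([0.5551, -0.1101, 0.0483], 0.98)]
tamper [([0.468, 0.2192, 0.0443], 0.89)]
cradle [([0.533, 0.1984, 0.001], 0.93)]
jam_jar [([0.7188, -0.0075, 0.0003], 0.7)]
shaker [([0.4515, 0.0051, 0.0008], 0.62)]
bowl [([0.5752, 0.5225, -0.0059], 0.58)]
brush [([0.5608, -0.4555, -0.0011], 0.67)]
cutter [([0.3904, -0.427, 0.0006], 0.68)]
1.4
```

View pics/side0.png

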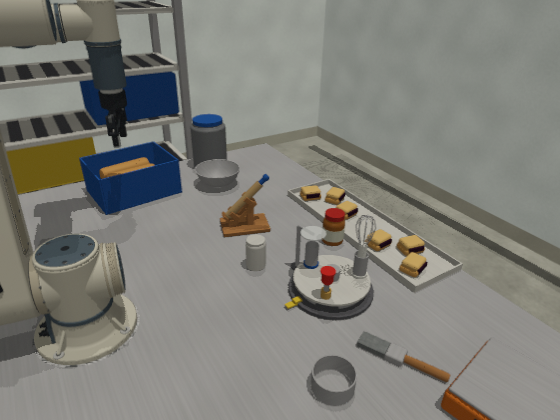

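View pics/top0.png

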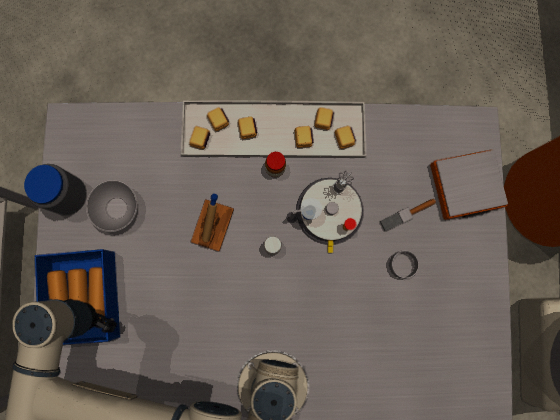

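```bash
cat > fit.py <<'E'
from h import *
from scipy.optimize import least_squares
def fit(cam_list,N=1):
    obs=[]
    for c in cam_list:
        camera(c)
        for n in ["stand","cover","knob_grip","whisk_top","tube_rim","tube_floor"]:
            for d in place_of(c,n)[:1]: obs.append((n,w(c,d["xyz"]),d["confidence"]))
    off={"knob_grip":2*np.pi/3,"whisk_top":-2*np.pi/3,"tube_rim":0,"tube_floor":0}
    def f(p):
        r=[]
        for n,X,cf in obs:
            if n=="stand": P=p[:2]
            else:
                a=p[2]+off.get(n,0) if n in off else p[3]
                P=p[:2]+.075*np.array([np.cos(a),np.sin(a)])
            r+=list((X[:2]-P)*1000*cf)
        return np.array(r)
    s=least_squares(f,[.57,-.183,1.74,1.74],loss="soft_l1",f_scale=4)
    return s.x,obs
E
python3 - <<'E'
from fit import *
p,obs=fit(["side","top","side","top"])
print(p, np.degrees(p[2:]))
for a in [2.0944,0,-2.0944]: print(p[:2]+.075*np.array([np.cos(p[2]+a),np.sin(p[2]+a)]))
im=cv2.imread("pics/side0.png"); cv2.imwrite("pics/sz.png",cv2.resize(im[160:320,200:400],None,fx=4,fy=3.7,interpolation=cv2.INTER_CUBIC)[:600])
im=cv2.imread("pics/top0.png"); cv2.imwrite("pics/tz.png",cv2.resize(im[150:270,180:380],None,fx=4,fy=4,interpolation=cv2.INTER_CUBIC))
E
```

```text
[ 0.56937121 -0.1865361   1.75705335  1.73999736] [100.67174118  99.69450533]
[ 0.51248726 -0.23541571]
[ 0.55548256 -0.11283329]
[ 0.64014393 -0.21135994]
```

View pics/sz.png

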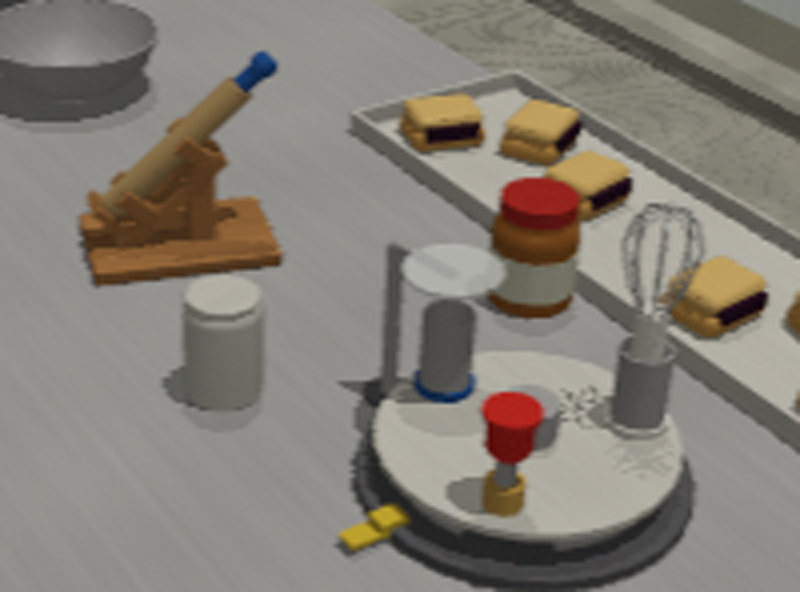

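View pics/tz.png

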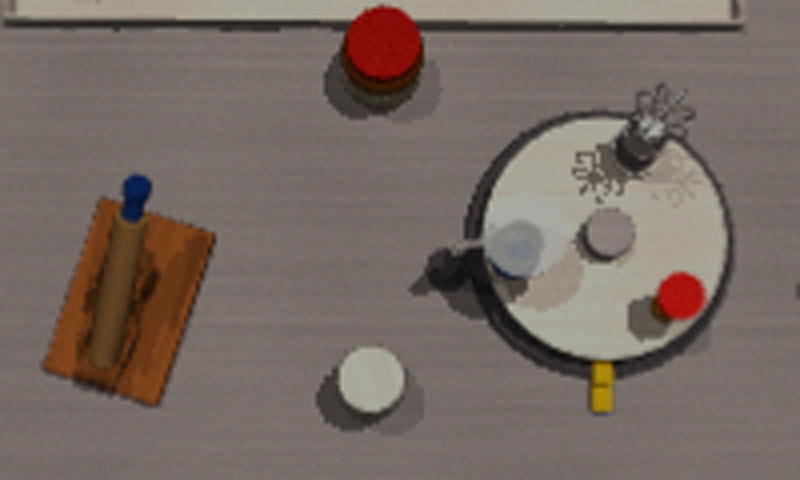

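Emit:
drive_tool(
  steps=[
    [0.563,0.539,0,113.2,0.06],
    [0.563,0.539,0,113.2,0.06],
    [0.563,0.539,0,113.2,0.06],
    [0.563,0.539,0,113.2,0.06],
    [0.563,0.539,0,113.2,0.06],
    [0.563,0.539,0,113.2,0.06],
    [0.563,0.539,0,113.2,0.06],
    [0.563,0.539,0,113.2,0.06],
    [0.563,0.539,0,113.2,0.06],
    [0.563,0.539,0,113.2,0.06],
    [0.563,0.539,0,113.2,0.06],
    [0.563,0.539,0,113.2,0.06],
    [0.563,0.539,0,113.2,0.06],
    [0.563,0.539,0,113.2,0.06],
    [0.563,0.539,0,113.2,0.06],
    [0.563,0.539,0,113.2,0.06],
    [0.563,0.539,0,113.2,0.06],
    [0.563,0.539,0,113.2,0.06],
    [0.563,0.539,0,113.2,0.06],
  ],
)

```text
clock: 4.7
position: [0.5114, -0.2347, 0.2315]
ee_rot: [-0.35, 0.937, 0.0, 0.0]
contact_force: [-0.4, 0.1, -0.4]
width: 0.0599
```

```bash
cat >> h.py <<'E'
def st():
    s=sense(); R=Ro.from_quat(s["ee_rot"]).as_matrix()
    print("t",round(s["clock"],2),"p",np.round(s["position"],4),"yawx",round(np.degrees(np.arctan2(R[1,0],R[0,0])),2),"F",np.round(s["contact_force"],2),"T",np.round(s["torque"],2),"w",round(s["width"],4),"j",np.round(s["joints"],2))
    return s,R
def to(X,yaw=None):
    s,R=st(); d=R.T@(np.array(X)-s["position"])
    y=0
    if yaw is not None: y=np.degrees(np.arctan2(R[1,0],R[0,0]))-yaw; y=(y+180)%360-180
    print("TOOL shift",np.round(d,4),"turn",round(y,2))
E
python3 - <<'E'
from h import *
st()
cv2.imwrite("pics/w1.png",camera("wrist"))
for n in ["knob_grip","stand","tube_rim","whisk_top"]:
    print(n,[(np.round(w("wrist",d["xyz"]),4).tolist(),round(d["confidence"],2)) for d in place_of("wrist",n)[:2]])
print(pix("wrist",[.5125,-.2354,.121]))
to([.5125,-.2354,.084],-139)
E
```

```text
t 4.7 p [ 0.5114 -0.2347  0.2315] yawx -138.99 F [-0.44  0.11 -0.41] T [0.01 0.01 0.01] w 0.0599 j [-0.15  0.28  0.14 -0.   -1.43 -0.7 ]
knob_grip [([0.514, -0.2347, 0.1037], 0.56)]
stand [([0.5743, -0.1863, 0.0021], 0.94)]
tube_rim [([0.5626, -0.1115, 0.1091], 0.6)]
whisk_top []
[[276.79198251 203.17415477]]
t 4.95 p [ 0.5115 -0.2346  0.2317] yawx -138.96 F [-0.05 -0.45  0.27] T [0.02 0.02 0.02] w 0.06 j [-0.15  0.28  0.14 -0.   -1.43 -0.7 ]
TOOL shift [-0.0002 -0.0011  0.1477] turn 0.04
```

View pics/w1.png

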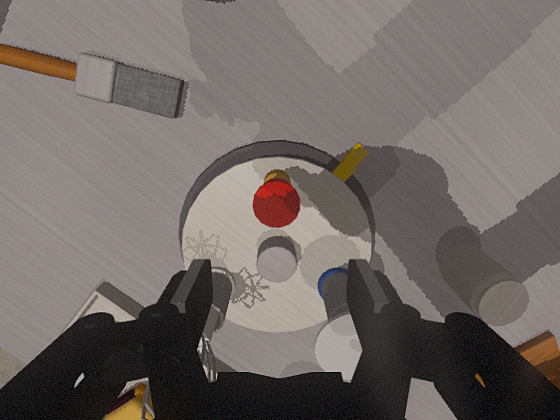

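Emit:
drive_tool(
  steps=[
    [0,-0.001,0.04,0,0.06],
    [0,-0.001,0.08,0,0.06],
    [0,-0.001,0.12,0,0.06],
    [0,-0.001,0.14,0,0.06],
    [0,-0.001,0.15,0,0.06],
    [0,-0.001,0.15,0,0.06],
    [0,-0.001,0.15,0,0.025],
    [0,-0.001,0.15,0,0.025],
    [0,-0.001,0.15,0,0.025],
    [0,-0.001,0.15,0,0.025],
    [0,-0.001,0.15,0,0.025],
    [0,-0.001,0.15,0,0.025],
  ],
  squeeze=60,
)

```text
clock: 6.15
position: [0.5135, -0.2365, 0.0833]
ee_rot: [-0.35, 0.937, -0.001, 0.002]
contact_force: [-0.2, 0.8, 7.0]
width: 0.0346
```

Run:
```python
from h import *
st()
cv2.imwrite("pics/s2.png",cv2.resize(camera("side")[200:320,250:410],None,fx=5,fy=5,interpolation=cv2.INTER_CUBIC))
```

```text
t 6.15 p [ 0.5135 -0.2365  0.0833] yawx -139.0 F [-0.23  0.84  7.02] T [0.32 0.19 0.04] w 0.0346 j [-0.15  0.37 -0.12  0.   -1.08 -0.7 ]
```

View pics/s2.png

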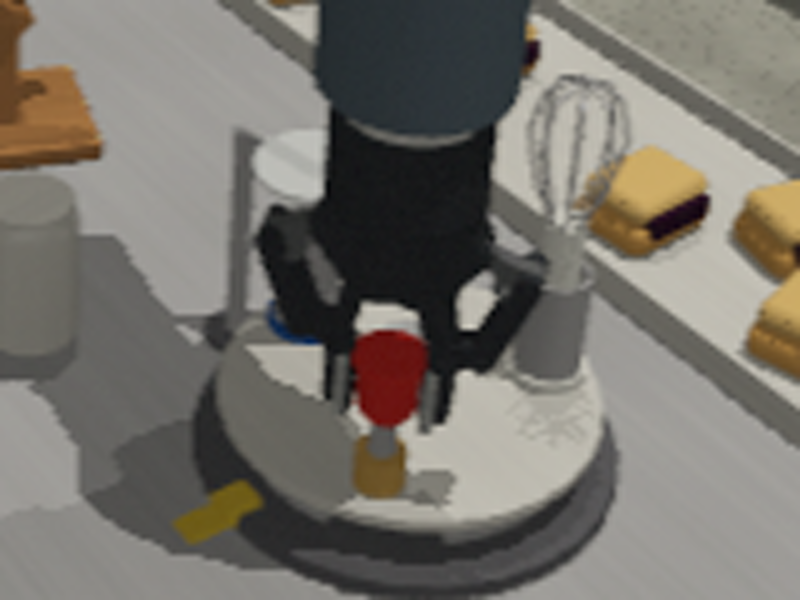

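Emit:
drive_tool(
  steps=[
    [0,0,0,0,0.025],
    [0,0,0,0,0.025],
    [0,0,0,0,0.025],
  ],
)

```text
clock: 6.5
position: [0.5135, -0.2366, 0.0833]
ee_rot: [-0.35, 0.937, -0.001, 0.002]
contact_force: [-1.0, 0.6, 6.4]
width: 0.0346
```

Run:
```python
from h import *
st()
```

```text
t 6.5 p [ 0.5135 -0.2366  0.0833] yawx -138.99 F [-1.03  0.55  6.41] T [0.3  0.19 0.06] w 0.0346 j [-0.15  0.37 -0.12  0.   -1.08 -0.7 ]
```

Emit:
drive_tool(
  steps=[
    [0,0,0,0,0.05],
    [0,0,0,0,0.05],
    [0,0,0.008,0,0.05],
    [0,0,0.008,0,0.05],
    [0,0,0.008,0,0.025],
    [0,0,0.008,0,0.025],
    [0,0,0.008,0,0.025],
    [0,0,0.008,0,0.025],
    [0,0,0.008,0,0.025],
  ],
)

```text
clock: 7.4
position: [0.512, -0.2364, 0.0732]
ee_rot: [-0.35, 0.937, -0.0, -0.0]
contact_force: [0.1, -2.1, -0.8]
width: 0.0317
```

Run:
```python
from h import *
st()
cv2.imwrite("pics/s3.png",cv2.resize(camera("side")[200:320,250:410],None,fx=5,fy=5,interpolation=cv2.INTER_CUBIC))
```

```text
t 7.4 p [ 0.512  -0.2364  0.0732] yawx -139.04 F [ 0.11 -2.13 -0.82] T [-1.   -0.1  -0.12] w 0.0317 j [-0.16  0.38 -0.13  0.   -1.06 -0.7 ]
```

View pics/s3.png

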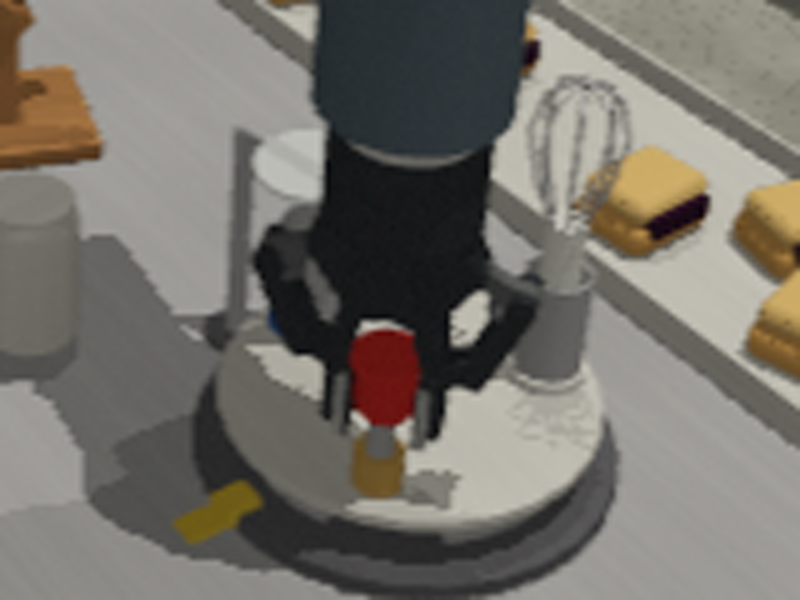

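Emit:
drive_tool(
  steps=[
    [0,0,-0.004,0,0.025],
    [0,0,-0.008,0,0.025],
    [0,0,-0.012,0,0.025],
    [0,0,-0.016,0,0.025],
    [0,0,-0.018,0,0.025],
    [0,0,-0.018,0,0.025],
  ],
)

```text
clock: 8.05
position: [0.5118, -0.2361, 0.0912]
ee_rot: [-0.35, 0.937, 0.0, -0.0]
contact_force: [0.2, -4.0, -9.5]
width: 0.0314
```

Run:
```python
from h import *
st()
cv2.imwrite("pics/s4.png",cv2.resize(camera("side")[200:320,250:410],None,fx=5,fy=5,interpolation=cv2.INTER_CUBIC))
print(place_of("side","knob_grip") and w("side",place_of("side","knob_grip")[0]["xyz"]))
```

```text
t 8.05 p [ 0.5118 -0.2361  0.0912] yawx -139.04 F [ 0.24 -3.96 -9.49] T [-1.3  -0.19 -0.26] w 0.0314 j [-0.15  0.36 -0.11 -0.   -1.1  -0.7 ]
[ 0.51136592 -0.23453161  0.12247955]
```

View pics/s4.png

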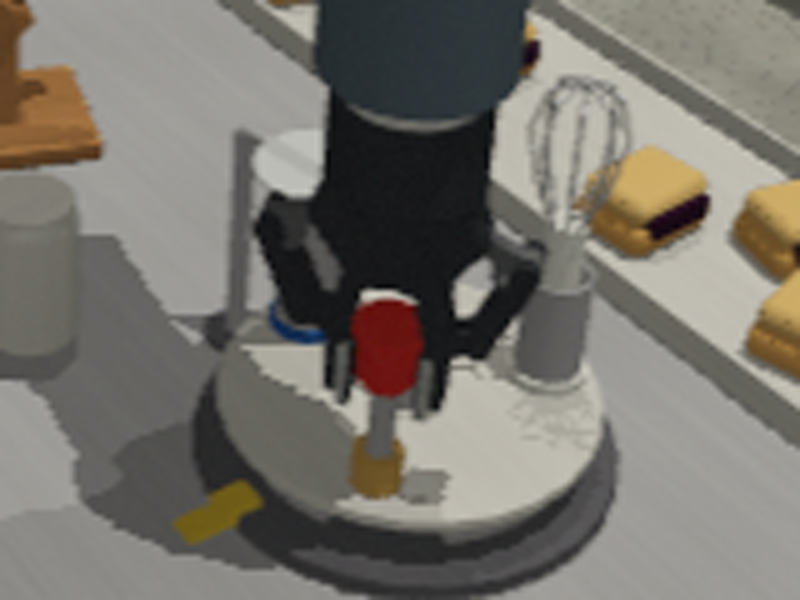

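Emit:
drive_tool(
  steps=[
    [-0.0002,-0.0052,0,-4,0.025],
    [-0.0007,-0.0104,0,-8,0.025],
    [-0.0016,-0.0156,0,-12,0.025],
    [-0.0029,-0.0207,0,-16,0.025],
    [-0.0045,-0.0257,0,-20,0.025],
    [-0.0045,-0.0257,0,-20,0.025],
  ],
)

```text
clock: 8.8
position: [0.5324, -0.2534, 0.0909]
ee_rot: [-0.508, 0.861, -0.0, -0.001]
contact_force: [-1.4, -5.9, -8.1]
width: 0.0316
```

Run:
```python
from fit import *
s,R=st(); print("F tool",np.round(R.T@s["contact_force"],2))
p,obs=fit(["side","top"]); print(p,np.degrees(p[2:]))
```

```text
t 8.8 p [ 0.5324 -0.2534  0.0909] yawx -118.92 F [-1.39 -5.86 -8.08] T [-1.91 -0.01 -0.2 ] w 0.0316 j [-0.18  0.41 -0.04  0.   -1.13 -0.33]
F tool [ 5.79 -1.62  8.08]
[ 0.56825595 -0.18730284  2.08347673  1.75367641] [119.37442308 100.47825679]
```

Emit:
drive_tool(
  steps=[
    [0.0002,-0.0065,0,-5,0.025],
    [-0.0004,-0.0132,0,-10,0.025],
    [-0.0018,-0.0196,0,-15,0.025],
    [-0.0035,-0.026,0,-20,0.025],
    [-0.0058,-0.0322,0,-25,0.025],
    [-0.0087,-0.0382,0,-30,0.025],
    [-0.0087,-0.0382,0,-30,0.025],
  ],
)

```text
clock: 10.2
position: [0.571, -0.2636, 0.0908]
ee_rot: [0.714, -0.7, 0.0, -0.0]
contact_force: [1.2, -5.1, -8.9]
width: 0.0313
```

Run:
```python
from fit import *
s,R=st(); print("F tool",np.round(R.T@s["contact_force"],2))
p,obs=fit(["side","top"]); print(p,np.degrees(p[2:]))
```

```text
t 10.2 p [ 0.571  -0.2636  0.0908] yawx -88.88 F [ 1.16 -5.09 -8.91] T [-1.4  -0.61 -0.09] w 0.0313 j [-0.18  0.48  0.08  0.   -1.17  0.2 ]
F tool [ 5.11 -1.06  8.91]
[ 0.57139986 -0.18543549  2.63227191  1.73796884] [150.81807096  99.57827967]
```

Emit:
drive_tool(
  steps=[
    [0.0002,-0.0073,0,-5.5,0.025],
    [-0.0007,-0.0145,0,-11,0.025],
    [-0.0022,-0.0216,0,-16.5,0.025],
    [-0.0045,-0.0284,0,-22,0.025],
    [-0.0045,-0.0284,0,-22,0.025],
    [-0.0045,-0.0284,0.003,-22,0.025],
    [-0.0045,-0.0284,0.005,-22,0.025],
    [-0.0045,-0.0284,0.005,-22,0.025],
  ],
)

```text
clock: 11.7
position: [0.5989, -0.2582, 0.086]
ee_rot: [0.833, -0.553, 0.0, -0.001]
contact_force: [5.1, -1.8, -8.5]
width: 0.0312
```

Run:
```python
from fit import *
s,R=st(); print("F tool",np.round(R.T@s["contact_force"],2))
p,obs=fit(["side","top"]); print(p,np.degrees(p[2:]))
```

```text
t 11.7 p [ 0.5989 -0.2582  0.086 ] yawx -67.09 F [ 5.11 -1.77 -8.5 ] T [-0.63 -1.5  -0.24] w 0.0312 j [-0.17  0.53  0.14 -0.   -1.19  0.57]
F tool [ 3.62 -4.01  8.51]
[ 0.56915696 -0.18619335  2.97695064  1.7157742 ] [170.56670756  98.30662032]
```

Emit:
drive_tool(
  steps=[
    [0,0,0,0,0.037],
    [0,0,0,0,0.037],
    [0,0,0,0,0.037],
    [0,0,0.004,0,0.037],
    [0,0,0.008,0,0.037],
    [0,0,0.0125,0,0.037],
    [0,0,0.0125,0,0.037],
  ],
)

```text
clock: 13.1
position: [0.5983, -0.2581, 0.0728]
ee_rot: [0.834, -0.552, -0.001, -0.0]
contact_force: [1.5, 1.7, 0.6]
width: 0.037
```

Run:
```python
from fit import *
s,R=st(); print("F tool",np.round(R.T@s["contact_force"],2))
cv2.imwrite("pics/s5.png",cv2.resize(camera("side")[200:320,250:410],None,fx=5,fy=5,interpolation=cv2.INTER_CUBIC))
for i in range(2):
  camera("side"); print([np.round(w("side",d["xyz"]),4) for d in place_of("side","knob_grip")[:1]])
```

```text
t 13.1 p [ 0.5983 -0.2581  0.0728] yawx -67.03 F [1.55 1.74 0.57] T [ 0.38 -0.3   0.03] w 0.037 j [-0.17  0.54  0.12 -0.   -1.16  0.57]
F tool [-1.   -2.11 -0.57]
[array([ 0.5978, -0.2563,  0.117 ])]
[array([ 0.5979, -0.2582,  0.115 ])]
```

View pics/s5.png

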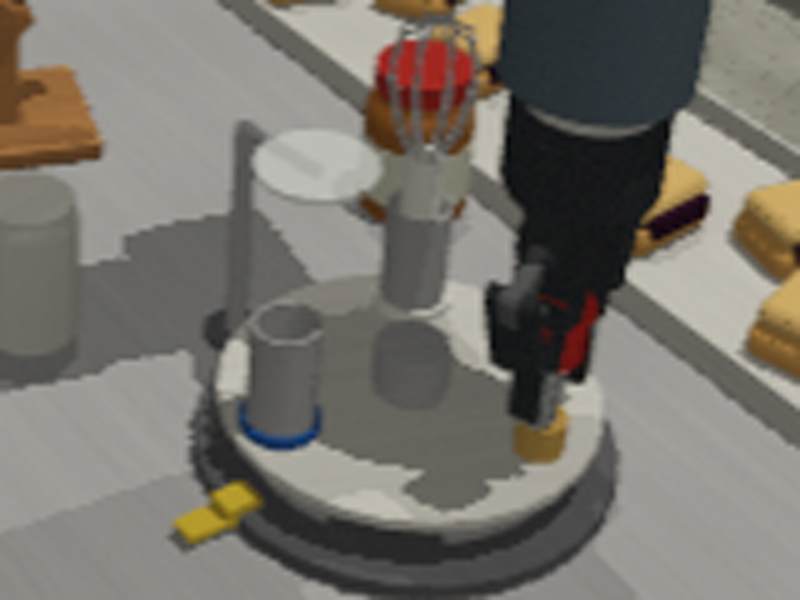

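Emit:
drive_tool(
  steps=[
    [0,-0.001,0,-0.8,0.037],
    [0,-0.002,0,-1.5,0.037],
    [0,-0.003,0,-2.3,0.037],
    [-0.0001,-0.004,0,-3.0,0.037],
    [-0.0002,-0.005,0,-3.8,0.037],
    [-0.0003,-0.006,0,-4.5,0.037],
  ],
)

```text
clock: 13.95
position: [0.6009, -0.2566, 0.0735]
ee_rot: [0.855, -0.519, -0.002, 0.002]
contact_force: [-11.1, -2.3, 4.9]
width: 0.0368
```

```bash
cat > chk.py <<'E'
from fit import *
s,R=st(); print("F tool",np.round(R.T@s["contact_force"],2))
camera("side"); print([np.round(w("side",d["xyz"]),4) for d in place_of("side","knob_grip")[:1]],[np.round(w("side",d["xyz"]),4) for d in place_of("side","tube_rim")[:1]])
E
python3 chk.py
```

```text
t 13.95 p [ 0.6009 -0.2566  0.0735] yawx -62.49 F [-11.07  -2.33   4.86] T [-0.48  3.36  0.05] w 0.0368 j [-0.16  0.54  0.14  0.   -1.17  0.64]
F tool [-3.06 10.93 -4.79]
[array([ 0.5966, -0.2556,  0.1151])] [array([ 0.4933, -0.1714,  0.1043])]
```

Emit:
drive_tool(
  steps=[
    [0,-0.0007,0,0,0.037],
    [0,-0.0014,0,-0.5,0.037],
    [0,-0.002,0,-1,0.037],
    [0,-0.002,0,-1,0.037],
  ],
)

```text
clock: 14.5
position: [0.6028, -0.2555, 0.0735]
ee_rot: [0.859, -0.511, -0.002, 0.001]
contact_force: [-9.1, -0.7, 3.5]
width: 0.037
```

```bash
python3 chk.py
python3 - <<'E'
from h import *
cv2.imwrite("pics/s6.png",cv2.resize(camera("side")[200:320,250:410],None,fx=5,fy=5,interpolation=cv2.INTER_CUBIC))
cv2.imwrite("pics/w6.png",camera("wrist"))
E
```

```text
t 14.5 p [ 0.6028 -0.2555  0.0735] yawx -61.52 F [-9.09 -0.66  3.52] T [-0.19  2.61  0.02] w 0.037 j [-0.16  0.54  0.14  0.   -1.17  0.66]
F tool [-3.77  8.32 -3.47]
[array([ 0.5993, -0.2553,  0.1175])] [array([ 0.4928, -0.1755,  0.1054])]
```

View pics/s6.png

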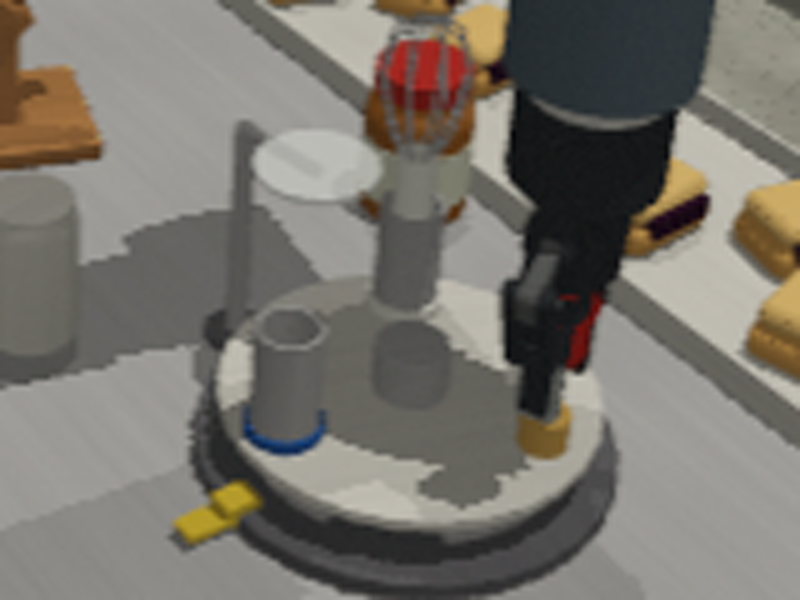

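View pics/w6.png

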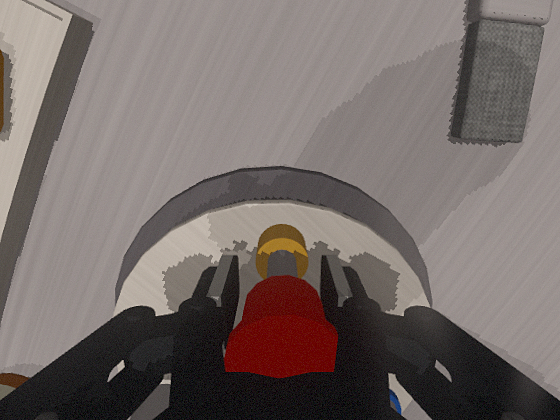

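Emit:
drive_tool(
  steps=[
    [0,-0.0007,0,-0.5,0.037],
    [0,-0.0014,0,-1,0.037],
    [0,-0.0021,0,-1.6,0.037],
    [0,-0.0028,0,-2.1,0.037],
    [-0.0001,-0.0035,0,-2.7,0.037],
    [-0.0001,-0.004,0,-3,0.037],
  ],
)

```text
clock: 15.35
position: [0.6064, -0.2537, 0.0736]
ee_rot: [0.872, -0.489, -0.002, 0.001]
contact_force: [-8.7, -2.0, 2.8]
width: 0.0372
```

```bash
python3 chk.py
```

```text
t 15.35 p [ 0.6064 -0.2537  0.0736] yawx -58.51 F [-8.67 -2.04  2.77] T [-0.44  2.76 -0.03] w 0.0372 j [-0.16  0.55  0.15  0.   -1.17  0.71]
F tool [-2.8   8.47 -2.73]
[array([ 0.602 , -0.2532,  0.1148])] [array([ 0.4903, -0.1796,  0.1057])]
```

Emit:
drive_tool(
  steps=[
    [0,-0.0007,0,-0.5,0.037],
    [0,-0.0014,0,-1,0.037],
    [0,-0.0021,0,-1.6,0.037],
    [0,-0.0028,0,-2.1,0.037],
    [-0.0001,-0.0035,0,-2.7,0.037],
    [-0.0001,-0.004,0,-3,0.037],
  ],
)

```text
clock: 16.1
position: [0.613, -0.2507, 0.0739]
ee_rot: [0.885, -0.465, 0.001, -0.0]
contact_force: [0.6, 0.0, -0.4]
width: 0.0368
```

```bash
python3 chk.py
```

```text
t 16.1 p [ 0.613  -0.2507  0.0739] yawx -55.47 F [ 0.58  0.03 -0.39] T [ 0.05  0.   -0.01] w 0.0368 j [-0.15  0.55  0.16 -0.   -1.17  0.76]
F tool [ 0.3  -0.49  0.39]
[array([ 0.6106, -0.2523,  0.1048])] [array([ 0.4941, -0.1899,  0.1078])]
```

Emit:
drive_tool(
  steps=[
    [0,0,0,0,0.06],
    [0,0,0,0,0.06],
    [0,0,0,0,0.06],
    [0,0,-0.04,0,0.06],
    [0,0,-0.08,0,0.06],
    [0,0,-0.12,0,0.06],
    [0,0,-0.17,0,0.06],
    [0,0,-0.17,0,0.06],
  ],
)

```text
clock: 17.05
position: [0.6149, -0.2526, 0.2529]
ee_rot: [0.885, -0.466, 0.008, -0.001]
contact_force: [0.9, -0.4, 1.3]
width: 0.0599
```

Run:
```python
from fit import *
p,obs=fit(["side","top","wrist"]); print(p,np.degrees(p[2:]))
for o in obs: print(o[0],np.round(o[1],4),round(o[2],2))
st()
cv2.imwrite("pics/s7.png",cv2.resize(camera("side")[190:310,250:410],None,fx=5,fy=5,interpolation=cv2.INTER_CUBIC))
cv2.imwrite("pics/w7.png",camera("wrist"))
```

```text
[ 0.57002814 -0.18686553  3.1954672   1.75540491] [183.08678422 100.57729277]
stand [ 0.5713 -0.1852  0.003 ] 0.61
cover [ 0.5574 -0.1119  0.1375] 0.9
knob_grip [ 0.6094 -0.2513  0.1019] 0.54
whisk_top [ 0.6018 -0.1228  0.2219] 0.87
tube_rim [ 0.4938 -0.1915  0.107 ] 0.73
tube_floor [ 0.4938 -0.1919  0.0459] 0.89
stand [ 0.5664 -0.188  -0.0019] 0.89
knob_grip [ 0.6121 -0.2485  0.1011] 0.58
tube_rim [ 0.4954 -0.1929  0.1077] 0.65
tube_floor [ 0.4942 -0.1885  0.0495] 0.61
stand [ 0.5722 -0.1832 -0.0009] 0.63
cover [ 0.5552 -0.115   0.1415] 0.88
knob_grip [ 0.6131 -0.25    0.1052] 0.82
tube_rim [ 0.5023 -0.1881  0.1111] 0.71
tube_floor [ 0.4964 -0.1889  0.051 ] 0.82
t 18.1 p [ 0.6124 -0.2508  0.2438] yawx -55.53 F [ 0.05  0.52 -0.47] T [0.02 0.01 0.01] w 0.06 j [-0.15  0.48  0.48 -0.   -1.56  0.75]
```

View pics/s7.png

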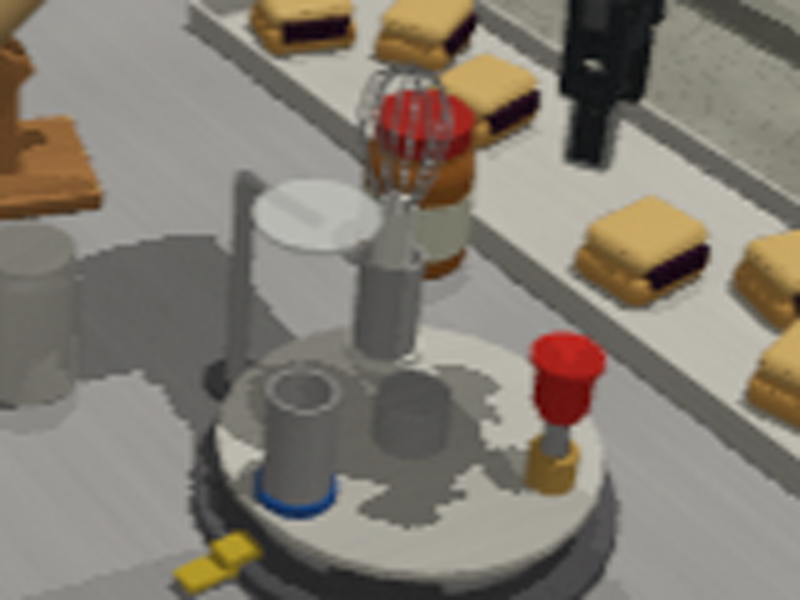

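View pics/w7.png

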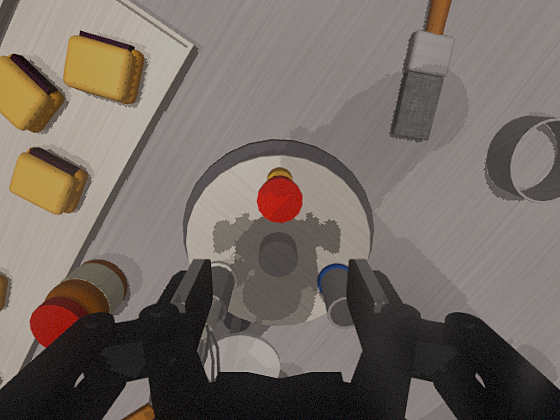

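Emit:
drive_tool(
  steps=[
    [0,0,-0.03,0,0.06],
    [-0.04,-0.021,-0.03,-5,0.06],
    [-0.08,-0.042,-0.03,-10,0.06],
    [-0.3915,-0.207,-0.03,-37.5,0.06],
    [-0.3915,-0.207,-0.03,-37.5,0.06],
    [-0.3915,-0.207,-0.03,-37.5,0.06],
    [-0.3915,-0.207,-0.03,-37.5,0.06],
    [-0.3915,-0.207,-0.03,-37.5,0.06],
    [-0.3915,-0.207,-0.03,-37.5,0.06],
    [-0.3915,-0.207,-0.03,-37.5,0.06],
    [-0.3915,-0.207,-0.03,-37.5,0.06],
    [-0.3915,-0.207,-0.02,-37.5,0.06],
  ],
)

```text
clock: 19.4
position: [0.5618, 0.1906, 0.2646]
ee_rot: [0.988, -0.155, 0.001, -0.001]
contact_force: [0.5, -0.1, -0.1]
width: 0.0598
```

Run:
```python
from h import *
st()
cv2.imwrite("pics/w8.png",camera("wrist"))
for n in ["tamper","cradle"]:
    print(n,[(np.round(w("wrist",d["xyz"]),4).tolist(),round(d["confidence"],2)) for d in place_of("wrist",n)[:2]])
F=np.array([.467,.2195,.0445])
for y in [-14,-16,-18,-20]:
    a=np.radians(y); u=np.array([np.cos(a),np.sin(a),1])*.7071
    print(y,np.round(pix("wrist",[F+k*u for k in (.05,.1,.15,.184)]),0).tolist(),np.round(pix("top",[F,F+.184*u])).tolist(),np.round(pix("side",[F,F+.184*u])).tolist())
```

```text
t 19.4 p [0.5618 0.1906 0.2646] yawx -17.88 F [ 0.49 -0.06 -0.12] T [-0.1  -0.05  0.03] w 0.0598 j [ 0.59  0.34  0.3   0.   -1.53  0.67]
tamper [([0.4627, 0.2153, 0.0416], 0.94)]
cradle []
-14 [[276.0, 244.0], [273.0, 223.0], [269.0, 195.0], [265.0, 169.0]] [[204.0, 240.0], [211.0, 194.0]] [[227.0, 216.0], [266.0, 175.0]]
-16 [[278.0, 244.0], [276.0, 223.0], [274.0, 194.0], [272.0, 169.0]] [[204.0, 240.0], [212.0, 194.0]] [[227.0, 216.0], [267.0, 175.0]]
-18 [[279.0, 244.0], [279.0, 223.0], [279.0, 194.0], [278.0, 169.0]] [[204.0, 240.0], [214.0, 195.0]] [[227.0, 216.0], [267.0, 176.0]]
-20 [[280.0, 244.0], [282.0, 223.0], [283.0, 194.0], [285.0, 169.0]] [[204.0, 240.0], [215.0, 195.0]] [[227.0, 216.0], [267.0, 176.0]]
```

View pics/w8.png

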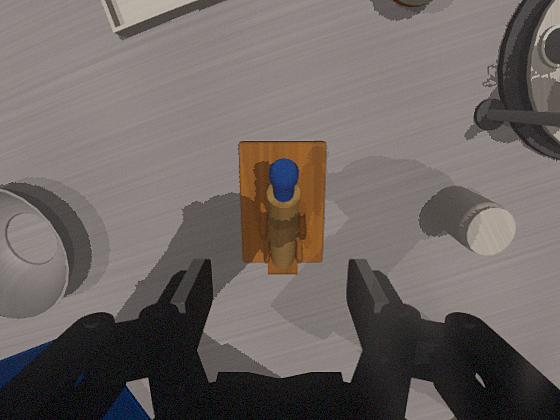

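Emit:
drive_tool(
  steps=[
    [0,0.0055,0.04,0,0.06],
    [0,0.0055,0.08,0,0.06],
    [0,0.0055,0.11,0,0.06],
    [0,0.0055,0.13,0,0.06],
    [0,0.0055,0.14,0,0.06],
    [0,0.0055,0.14,0,0.06],
    [0,0.0055,0.14,0,0.015],
    [0,0.0055,0.14,0,0.015],
    [0,0.0055,0.14,0,0.015],
    [0,0.0055,0.14,0,0.015],
    [0,0.0055,0.14,0,0.015],
    [0,0.0055,0.14,0,0.015],
  ],
  squeeze=20,
)

```text
clock: 20.75
position: [0.5611, 0.1848, 0.1254]
ee_rot: [0.988, -0.156, 0.002, -0.001]
contact_force: [2.5, 2.5, 5.6]
width: 0.0251
```

Run:
```python
from h import *
st()
cv2.imwrite("pics/s9.png",cv2.resize(camera("side")[140:260,190:350],None,fx=5,fy=5,interpolation=cv2.INTER_CUBIC))
```

```text
t 20.75 p [0.5611 0.1848 0.1254] yawx -18.01 F [2.54 2.53 5.62] T [ 1.19 -0.71 -0.16] w 0.0251 j [ 0.58  0.38  0.02  0.   -1.2   0.67]
```

View pics/s9.png

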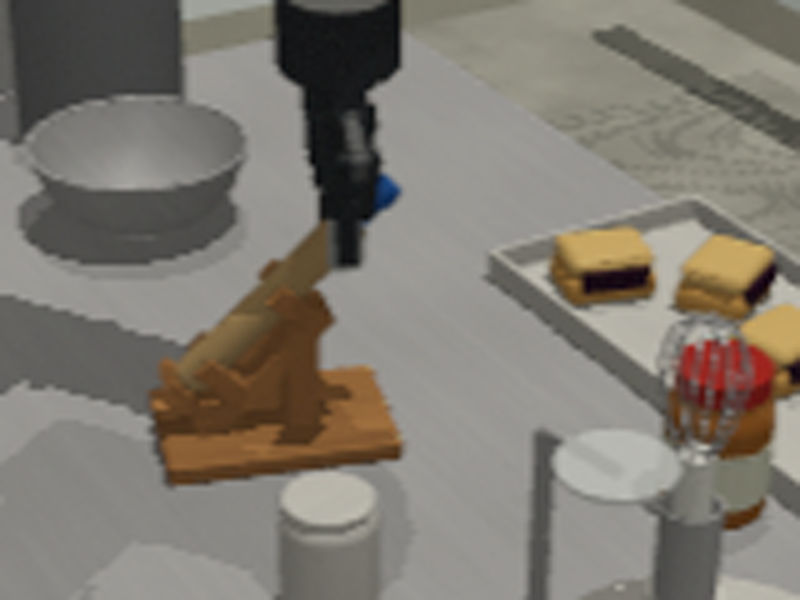

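Emit:
drive_tool(
  steps=[
    [0,0,-0.01,0,0.015],
    [0,0,-0.025,0,0.015],
    [0,0,-0.045,0,0.015],
    [0,0,-0.065,0,0.015],
    [0,0,-0.085,0,0.015],
    [0,0,-0.1,0,0.015],
    [0,0,-0.1,0,0.015],
  ],
)

```text
clock: 21.5
position: [0.5599, 0.1836, 0.2254]
ee_rot: [0.988, -0.157, 0.001, -0.0]
contact_force: [1.0, -0.5, -0.9]
width: 0.0255
```

Run:
```python
from h import *
st()
cv2.imwrite("pics/s10.png",cv2.resize(camera("side")[120:240,190:350],None,fx=5,fy=5,interpolation=cv2.INTER_CUBIC))
cv2.imwrite("pics/w10.png",camera("wrist"))
```

```text
t 21.5 p [0.5599 0.1836 0.2254] yawx -18.02 F [ 1.04 -0.46 -0.9 ] T [ 0.   -0.04  0.06] w 0.0255 j [ 0.58  0.33  0.2   0.   -1.44  0.67]
```

View pics/s10.png

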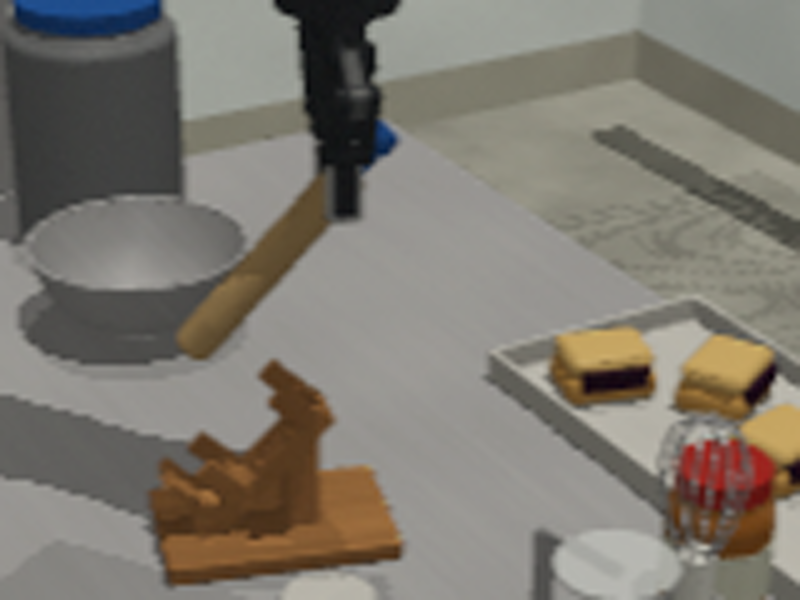

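View pics/w10.png

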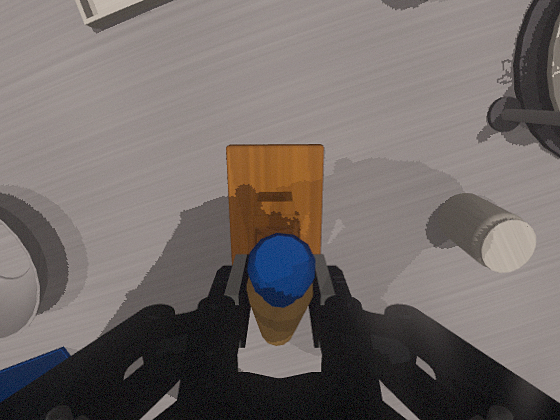

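Run:
```python
from h import *
from scipy.optimize import least_squares
# base corners via side pic s10: compute cradle frame with F=(.4658,.2157), yaw -18
a=np.radians(-18); ex=np.array([np.cos(a),np.sin(a),0]); ey=np.array([-np.sin(a),np.cos(a),0]); F=np.array([.4658,.2157,0])
def crop(P): q=pix("side",P); return np.round((q-[190,120])*5).astype(int).tolist()
for x in (-.04,-.03,-.02,-.01,.0,.05,.06,.07,.08,.09,.10,.11,.12,.13): print(x,"base near z.01",crop([F+x*ex-ey*.05+[0,0,.01]]),"post z.02/.1 y-.015",crop([F+x*ex-ey*.015+[0,0,.02],F+x*ex-ey*.015+[0,0,.1]]))
```

```text
-0.04 base near z.01 [[134, 582]] post z.02/.1 y-.015 [[126, 538], [119, 427]]
-0.03 base near z.01 [[150, 580]] post z.02/.1 y-.015 [[142, 536], [135, 426]]
-0.02 base near z.01 [[166, 578]] post z.02/.1 y-.015 [[158, 534], [152, 424]]
-0.01 base near z.01 [[182, 576]] post z.02/.1 y-.015 [[174, 533], [168, 422]]
0.0 base near z.01 [[198, 574]] post z.02/.1 y-.015 [[190, 531], [184, 421]]
0.05 base near z.01 [[278, 565]] post z.02/.1 y-.015 [[268, 522], [265, 412]]
0.06 base near z.01 [[294, 563]] post z.02/.1 y-.015 [[284, 520], [281, 411]]
0.07 base near z.01 [[310, 561]] post z.02/.1 y-.015 [[299, 518], [297, 409]]
0.08 base near z.01 [[325, 559]] post z.02/.1 y-.015 [[315, 517], [313, 408]]
0.09 base near z.01 [[341, 557]] post z.02/.1 y-.015 [[330, 515], [329, 406]]
0.1 base near z.01 [[356, 555]] post z.02/.1 y-.015 [[345, 513], [345, 404]]
0.11 base near z.01 [[372, 554]] post z.02/.1 y-.015 [[361, 511], [360, 403]]
0.12 base near z.01 [[387, 552]] post z.02/.1 y-.015 [[376, 510], [376, 401]]
0.13 base near z.01 [[403, 550]] post z.02/.1 y-.015 [[391, 508], [392, 400]]
```

Emit:
drive_tool(
  steps=[
    [0.03,0,0,0,0.015],
    [0.06,0,0,0,0.015],
    [0.09,0,0,0,0.015],
    [0.118,0,0,0,0.015],
    [0.118,0,0.02,0,0.015],
    [0.118,0,0.04,0,0.015],
    [0.118,0,0.06,0,0.015],
    [0.118,0,0.075,0,0.015],
    [0.118,0,0.08,0,0.015],
    [0.118,0,0.08,0,0.015],
  ],
)

```text
clock: 22.6
position: [0.6709, 0.1469, 0.1418]
ee_rot: [0.988, -0.157, -0.002, 0.001]
contact_force: [0.6, -0.1, -0.7]
width: 0.0252
```

Run:
```python
from h import *
st()
cv2.imwrite("pics/s11.png",cv2.resize(camera("side")[140:260,190:350],None,fx=5,fy=5,interpolation=cv2.INTER_CUBIC))
```

```text
t 22.6 p [0.6709 0.1469 0.1418] yawx -18.03 F [ 0.58 -0.06 -0.66] T [-0.06 -0.02 -0.  ] w 0.0252 j [ 0.44  0.57  0.35 -0.   -1.36  0.81]
```

View pics/s11.png

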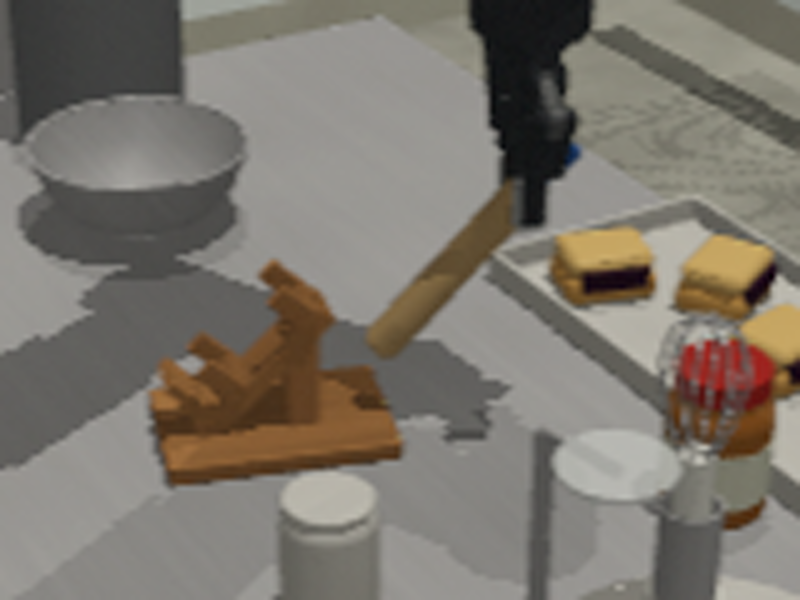

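Emit:
drive_tool(
  steps=[
    [0,0,0.012,0,0.015],
    [-0.01,0,0.012,0,0.015],
    [-0.018,0,0.012,0,0.015],
    [-0.025,0,0.012,0,0.015],
    [-0.031,0,0.011,0,0.015],
    [-0.036,0,0.008,0,0.015],
    [-0.041,0,0.005,0,0.015],
    [-0.046,0,0.002,0,0.015],
    [-0.046,0,0.002,0,0.015],
  ],
)

```text
clock: 23.55
position: [0.6291, 0.1619, 0.1437]
ee_rot: [0.988, -0.156, 0.002, -0.001]
contact_force: [4.5, -0.3, 1.1]
width: 0.0251
```

Run:
```python
from h import *
st()
cv2.imwrite("pics/s12.png",cv2.resize(camera("side")[140:260,190:350],None,fx=5,fy=5,interpolation=cv2.INTER_CUBIC))
```

```text
t 23.55 p [0.6291 0.1619 0.1437] yawx -18.0 F [ 4.46 -0.28  1.07] T [-0.04 -1.4  -0.1 ] w 0.0251 j [ 0.49  0.48  0.22  0.   -1.31  0.76]
```

View pics/s12.png

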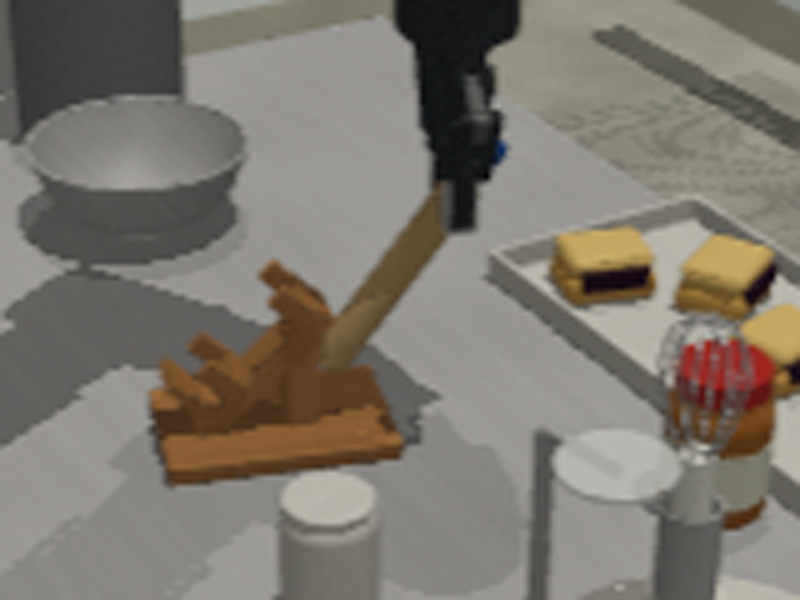

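Emit:
drive_tool(
  steps=[
    [-0.006,0,-0.004,0,0.015],
    [-0.012,0,-0.008,0,0.015],
    [-0.018,0,-0.011,0,0.015],
    [-0.024,0,-0.014,0,0.015],
    [-0.03,0,-0.0165,0,0.015],
    [-0.036,0,-0.0185,0,0.015],
    [-0.042,0,-0.0205,0,0.015],
    [-0.048,0,-0.022,0,0.015],
    [-0.054,0,-0.0235,0,0.015],
    [-0.059,0,-0.0245,0,0.015],
    [-0.062,0,-0.025,0,0.015],
    [-0.062,0,-0.025,0,0.015],
  ],
)

```text
clock: 24.8
position: [0.5687, 0.1808, 0.1668]
ee_rot: [0.988, -0.157, -0.0, 0.0]
contact_force: [2.3, -1.2, 0.9]
width: 0.0252
```

Run:
```python
from h import *
st()
cv2.imwrite("pics/s13.png",cv2.resize(camera("side")[140:260,190:350],None,fx=5,fy=5,interpolation=cv2.INTER_CUBIC))
cv2.imwrite("pics/w13.png",camera("wrist"))
```

```text
t 24.8 p [0.5687 0.1808 0.1668] yawx -18.01 F [ 2.29 -1.22  0.91] T [-0.25 -0.78  0.01] w 0.0252 j [ 0.57  0.37  0.11 -0.   -1.31  0.69]
```

View pics/s13.png

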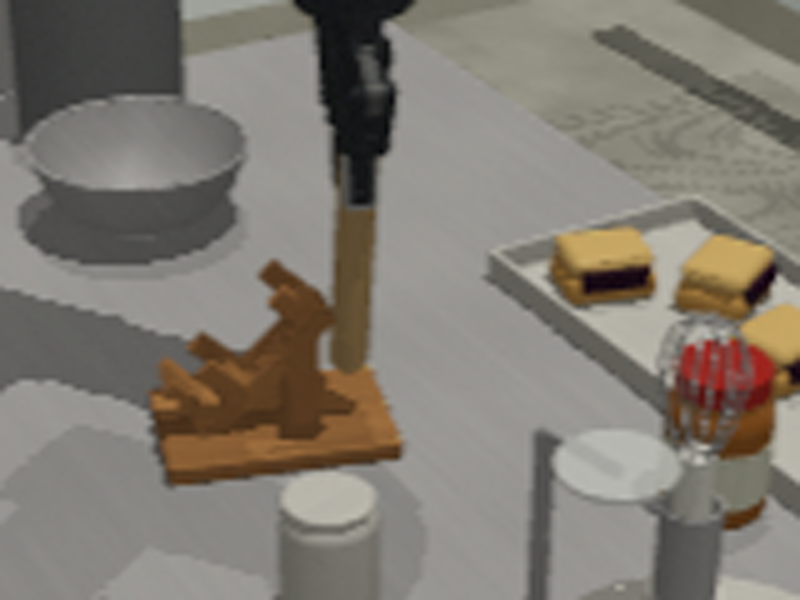

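View pics/w13.png

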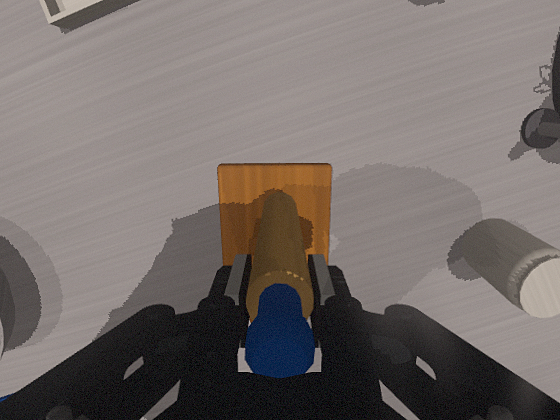

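Run:
```python
from h import *
s,R=st(); p=s["position"]
q=lambda P:np.round((pix("side",P)-[190,140])*5,1).tolist()
for z in (.045,.06,.1,.15,.18): print(z,q([[p[0],p[1],z]]),q([p+R[:,0]*.005-[0,0,p[2]-z]]))
g=p-R[:,2]*.019
for th in (-4,-2,0,2,4,6,8):
    t=np.radians(th); u=R[:,0]*np.sin(t)+np.array([0,0,1])*np.cos(t)
    f=g-.14*u
    print(th,"foot",f[2].round(4),np.round(pix("wrist",[f,g+.044*u]),1).tolist(),"side",q([f,g]))
im=cv2.imread("pics/w13.png"); cv2.imwrite("pics/w13z.png",cv2.resize(im[160:400,180:380],None,fx=3,fy=2.5))
```

```text
t 24.9 p [0.5689 0.1808 0.1665] yawx -18.03 F [ 0.77 -0.9  -0.1 ] T [-0.21 -0.68 -0.01] w 0.0251 j [ 0.57  0.37  0.11 -0.   -1.31  0.69]
0.045 [[354.5, 367.6]] [[362.1, 366.7]]
0.06 [[354.4, 347.4]] [[362.1, 346.6]]
0.1 [[354.2, 292.5]] [[362.0, 291.8]]
0.15 [[354.0, 221.6]] [[361.9, 220.9]]
0.18 [[353.9, 177.7]] [[361.9, 177.0]]
-4 foot 0.0459 [[280.2, 187.7], [281.2, 382.8]] side [[369.4, 364.8], [353.9, 169.5]]
-2 foot 0.0456 [[280.2, 193.7], [281.2, 378.9]] side [[361.9, 365.9], [353.9, 169.5]]
0 foot 0.0455 [[280.2, 199.6], [281.3, 374.8]] side [[354.5, 366.9], [353.9, 169.5]]
2 foot 0.0456 [[280.1, 205.6], [281.3, 370.5]] side [[347.0, 367.5], [353.9, 169.5]]
4 foot 0.0459 [[280.1, 211.6], [281.3, 366.0]] side [[339.5, 368.0], [353.9, 169.5]]
6 foot 0.0463 [[280.1, 217.6], [281.3, 361.3]] side [[332.1, 368.2], [353.9, 169.5]]
8 foot 0.0469 [[280.1, 223.5], [281.3, 356.5]] side [[324.6, 368.2], [353.9, 169.5]]
```

View pics/w13z.png

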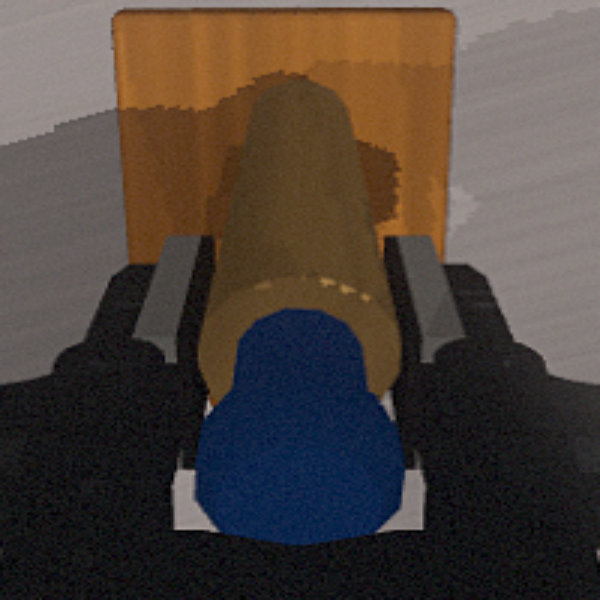

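Emit:
drive_tool(
  steps=[
    [-0.004,0,0,0,0.015],
    [-0.004,0,0,0,0.015],
    [0.005,0,0,0,0.015],
    [0.015,0,0,0,0.015],
    [0.015,0,-0.03,0,0.015],
    [0.015,0,-0.07,0,0.015],
    [0.015,0,-0.11,0,0.015],
    [0.015,0,-0.15,0,0.015],
    [0.015,0,-0.15,0,0.015],
  ],
)

```text
clock: 25.8
position: [0.5859, 0.1759, 0.3229]
ee_rot: [0.988, -0.157, 0.004, -0.002]
contact_force: [0.4, -0.5, 0.1]
width: 0.0254
```

Run:
```python
from h import *
cv2.imwrite("pics/s14.png",cv2.resize(camera("side")[100:220,190:350],None,fx=5,fy=5,interpolation=cv2.INTER_CUBIC))
to([.4951,-.1908,.3165])
s=sense(); p=s["position"]
print(((pix("side",[[p[0],p[1],z] for z in (p[2]+.019-.14,p[2]-.02)])-[190,100])*5).tolist())
```

```text
t 25.85 p [0.5849 0.1762 0.3194] yawx -18.06 F [ 0.57  0.02 -1.19] T [ 0.02  0.01 -0.01] w 0.0253 j [ 0.55  0.38  0.5   0.   -1.69  0.71]
TOOL shift [0.0283 0.3768 0.0015] turn 0
[[380.4798266514078, 347.4800218871664], [381.10424954977844, 189.98431273158332]]
```

View pics/s14.png

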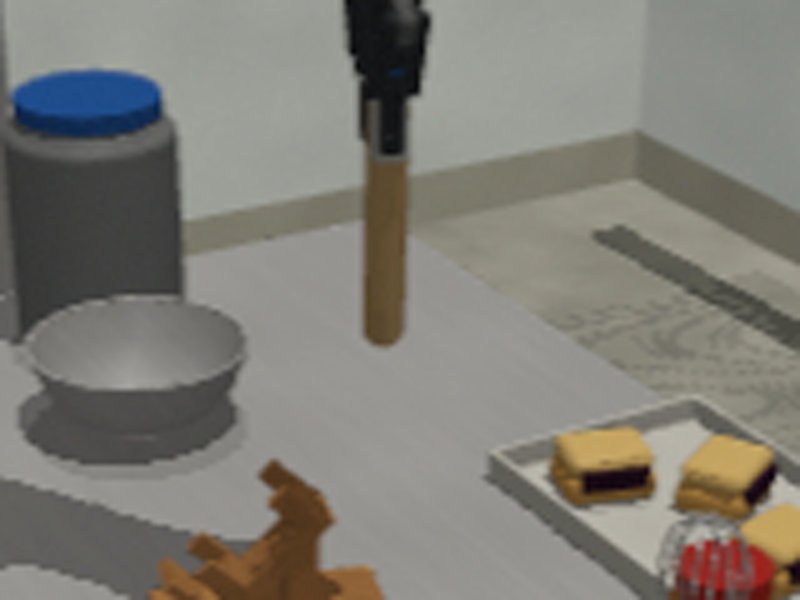

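Emit:
drive_tool(
  steps=[
    [0.003,0.04,0,0,0.015],
    [0.006,0.08,0,0,0.015],
    [0.009,0.12,0,0,0.015],
    [0.012,0.16,0,0,0.015],
    [0.015,0.2,0,0,0.015],
    [0.018,0.24,0,0,0.015],
    [0.021,0.28,0,0,0.015],
    [0.024,0.32,0,0,0.015],
    [0.026,0.35,0,0,0.015],
    [0.0275,0.37,0,0,0.015],
    [0.028,0.377,0,0,0.015],
    [0.028,0.377,0,0,0.015],
    [0.028,0.377,0,0,0.015],
  ],
)

```text
clock: 27.15
position: [0.4936, -0.1904, 0.316]
ee_rot: [0.988, -0.157, -0.001, -0.0]
contact_force: [-0.1, 0.9, -0.3]
width: 0.0253
```

Run:
```python
from fit import *
st()
cv2.imwrite("pics/w15.png",camera("wrist"))
cv2.imwrite("pics/s15.png",cv2.resize(camera("side")[140:300,230:390],None,fx=5,fy=3.75,interpolation=cv2.INTER_CUBIC))
p,obs=fit(["side","top","wrist"]); print(p,np.degrees(p[2:]))
for o in obs: 
    if o[0][:4]=="tube":print(o[0],np.round(o[1],4),round(o[2],2))
print(p[:2]+.075*np.array([np.cos(p[2]),np.sin(p[2])]))
st()
T=np.array([.4951,-.1908])
ring=lambda z,r:[[T[0]+r*np.cos(a),T[1]+r*np.sin(a),z] for a in np.arange(0,2*np.pi,np.pi/2)]
print("wrist rim outer",np.round(pix("wrist",ring(.106,.018))).tolist(),"center",pix("wrist",[[*T,.106]]).round(1).tolist())
print("side rim c",((pix("side",[[*T,.106]])-[230,140])*[5,3.75]).round(1).tolist(),((pix("side",ring(.106,.018))-[230,140])*[5,3.75]).round(0).tolist())
print("top rim c",pix("top",[[*T,.106]]).round(1).tolist())
```

```text
t 27.15 p [ 0.4936 -0.1904  0.316 ] yawx -18.01 F [-0.11  0.86 -0.33] T [ 0.03 -0.06  0.02] w 0.0253 j [-0.07  0.21  0.26 -0.   -1.62  1.33]
[ 0.57030599 -0.18651518  3.18651078  1.75863389] [182.57361895 100.76229984]
tube_rim [ 0.4928 -0.1877  0.108 ] 0.83
tube_floor [ 0.4954 -0.1888  0.0487] 0.57
tube_rim [ 0.4955 -0.1935  0.1068] 0.75
tube_floor [ 0.4937 -0.1889  0.0492] 0.9
tube_rim [ 0.4989 -0.1884  0.1079] 0.74
tube_floor [ 0.4991 -0.1898  0.0494] 0.61
[ 0.49538164 -0.18988291]
t 28.3 p [ 0.4935 -0.1911  0.3168] yawx -18.03 F [ 0.22 -0.03 -1.02] T [0.01 0.01 0.04] w 0.025 j [-0.07  0.2   0.26  0.   -1.62  1.33]
wrist rim outer [[274.0, 158.0], [263.0, 180.0], [285.0, 191.0], [296.0, 170.0]] center [[279.4, 174.8]]
side rim c [[401.1, 480.0]] [[431.0, 471.0], [380.0, 465.0], [371.0, 489.0], [423.0, 495.0]]
top rim c [[334.8, 229.8]]
```

View pics/w15.png

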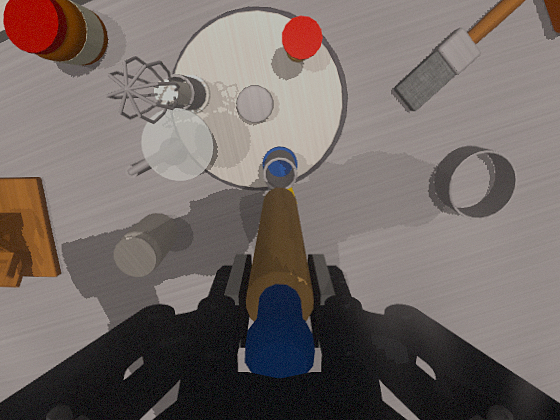

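View pics/s15.png

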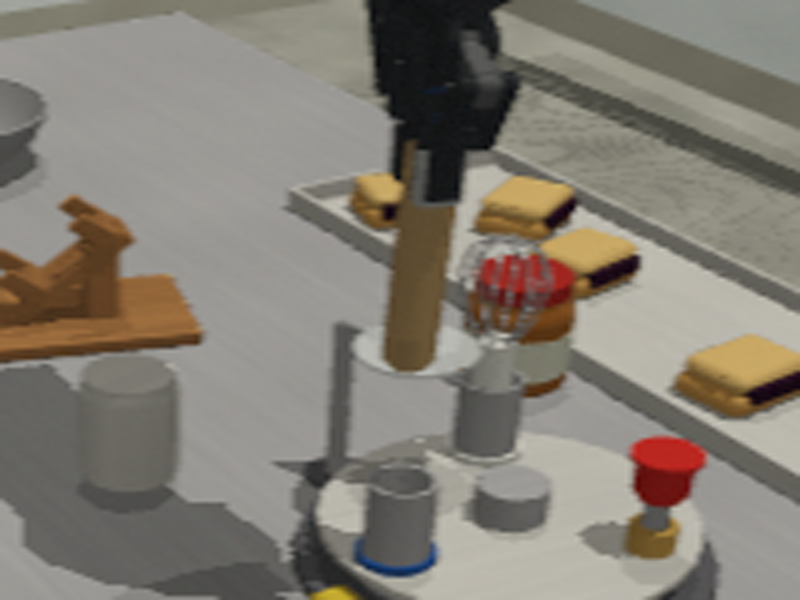

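Run:
```python
from h import *
s,R=st(); p=s["position"]; g=p-R[:,2]*.019
q=lambda P:np.round((pix("side",P)-[230,140])*[5,3.75],1).tolist()
for ax,nm in ((R[:,0],"x"),(R[:,1],"y")):
  for th in (-4,0,4,8):
    t=np.radians(th); u=ax*np.sin(t)+np.array([0,0,1])*np.cos(t); f=g-.14*u
    print(nm,th,"side foot/110mm",q([f,f+.11*u]),"wrist",np.round(pix("wrist",[f,g+.044*u]),1).tolist())
im=cv2.imread("pics/w15.png"); cv2.imwrite("pics/w15z.png",cv2.resize(im[140:290,200:360],None,fx=4.5,fy=4,interpolation=cv2.INTER_CUBIC))
```

```text
t 28.3 p [ 0.4935 -0.1911  0.3168] yawx -18.03 F [ 0.22 -0.03 -1.02] T [0.01 0.01 0.04] w 0.025 j [-0.07  0.2   0.26  0.   -1.62  1.33]
x -4 side foot/110mm [[429.6, 363.5], [428.7, 208.7]] wrist [[280.2, 187.8], [281.2, 382.7]]
x 0 side foot/110mm [[409.5, 365.8], [424.1, 209.2]] wrist [[280.2, 199.8], [281.2, 374.6]]
x 4 side foot/110mm [[389.4, 367.2], [419.6, 209.4]] wrist [[280.2, 211.7], [281.2, 365.8]]
x 8 side foot/110mm [[369.3, 367.7], [415.1, 209.4]] wrist [[280.2, 223.7], [281.3, 356.3]]
y -4 side foot/110mm [[415.9, 374.1], [425.6, 210.8]] wrist [[292.6, 199.9], [270.5, 374.3]]
y 0 side foot/110mm [[409.5, 365.8], [424.1, 209.2]] wrist [[280.2, 199.8], [281.2, 374.6]]
y 4 side foot/110mm [[403.2, 356.7], [422.7, 207.4]] wrist [[267.8, 199.9], [291.9, 374.3]]
y 8 side foot/110mm [[397.2, 346.9], [421.3, 205.4]] wrist [[255.4, 200.2], [302.5, 373.5]]
```

View pics/w15z.png

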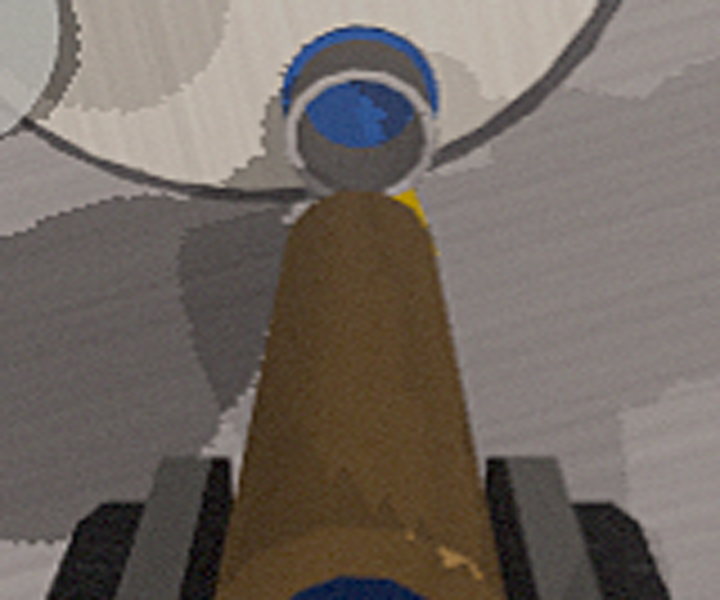

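Emit:
drive_tool(
  steps=[
    [0.002,-0.0005,0.02,0,0.015],
    [0.002,-0.0005,0.04,0,0.015],
    [0.002,-0.0005,0.06,0,0.015],
    [0.002,-0.0005,0.07,0,0.015],
    [0.002,-0.0005,0.076,0,0.015],
    [0.002,-0.0005,0.076,0,0.015],
    [0.002,-0.0005,0.076,0,0.015],
  ],
)

```text
clock: 29.0
position: [0.496, -0.1914, 0.2417]
ee_rot: [0.988, -0.157, 0.001, 0.0]
contact_force: [-0.1, -0.8, -1.3]
width: 0.0252
```

Run:
```python
from h import *
cv2.imwrite("pics/w16z.png",cv2.resize(camera("wrist")[120:270,200:360],None,fx=4.5,fy=4,interpolation=cv2.INTER_CUBIC))
cv2.imwrite("pics/s16.png",cv2.resize(camera("side")[180:300,230:390],None,fx=5,fy=5,interpolation=cv2.INTER_CUBIC))
s,R=st(); p=s["position"]
print("side foot",(pix("side",[[p[0],p[1],.121],[p[0],p[1],.106]])-[230,180])*5)
print("wrist",(pix("wrist",[[p[0],p[1],.121],[p[0],p[1],.106]])-[200,120])*[4.5,4])
```

```text
t 29.1 p [ 0.496  -0.1913  0.2418] yawx -18.03 F [0.08 0.61 0.02] T [ 0.02  0.02 -0.02] w 0.0255 j [-0.07  0.21  0.08  0.   -1.44  1.33]
side foot [[405.09069798 415.31960246]
 [403.31915718 440.01162084]]
wrist [[361.09293307 320.40972171]
 [360.96984921 300.81212125]]
```

View pics/w16z.png

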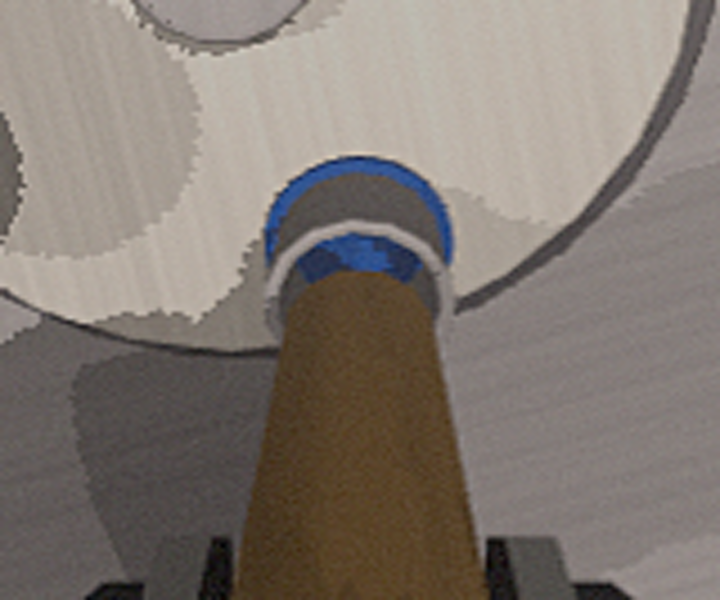

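View pics/s16.png

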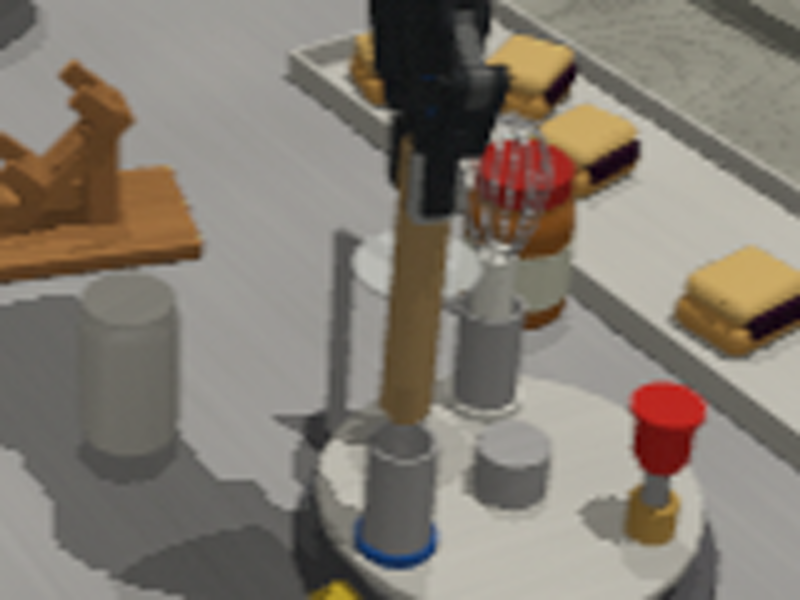

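Emit:
drive_tool(
  steps=[
    [0,0,0.008,0,0.015],
    [0,0,0.014,0,0.015],
    [0,0,0.018,0,0.015],
    [0,0,0.022,0,0.015],
    [0,0,0.026,0,0.015],
    [0,0,0.03,0,0.015],
    [0,0,0.03,0,0.015],
  ],
)

```text
clock: 29.8
position: [0.4952, -0.1911, 0.2101]
ee_rot: [0.988, -0.157, -0.001, -0.0]
contact_force: [0.7, -0.3, -1.1]
width: 0.0251
```

Run:
```python
from h import *
s,R=st(); print(np.round(R.T@s["contact_force"],2))
cv2.imwrite("pics/w17z.png",cv2.resize(camera("wrist")[120:270,200:360],None,fx=4.5,fy=4,interpolation=cv2.INTER_CUBIC))
cv2.imwrite("pics/s17.png",cv2.resize(camera("side")[180:300,230:390],None,fx=5,fy=5,interpolation=cv2.INTER_CUBIC))
```

```text
t 29.8 p [ 0.4952 -0.1911  0.2101] yawx -18.03 F [ 0.67 -0.33 -1.09] T [ 0.01 -0.01  0.  ] w 0.0251 j [-0.07  0.23  0.02 -0.   -1.36  1.33]
[0.74 0.1  1.09]
```

View pics/s17.png

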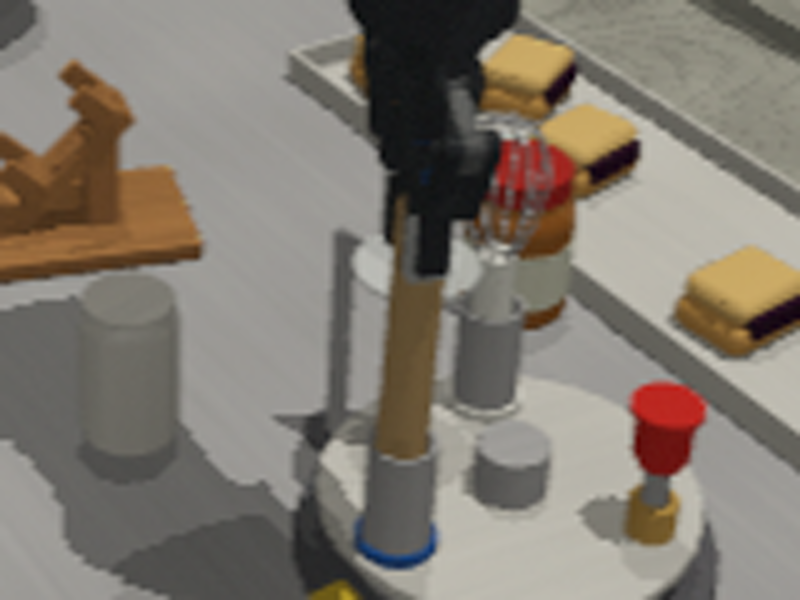

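View pics/w17z.png

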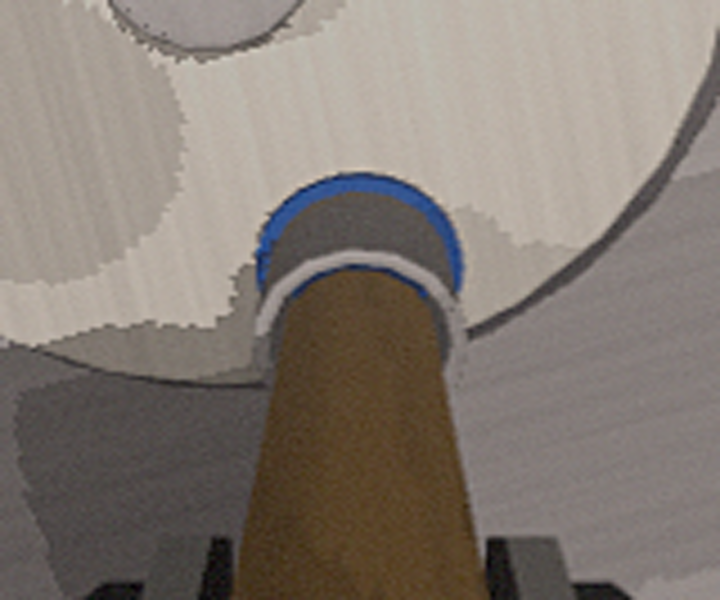

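Emit:
drive_tool(
  steps=[
    [0,0,0.006,0,0.015],
    [0,0,0.012,0,0.015],
    [0,0,0.018,0,0.015],
    [0,0,0.024,0,0.015],
    [0,0,0.03,0,0.015],
    [0,0,0.035,0,0.015],
    [0,0,0.035,0,0.015],
  ],
)

```text
clock: 30.6
position: [0.4951, -0.1911, 0.1748]
ee_rot: [0.988, -0.157, -0.001, -0.0]
contact_force: [0.5, -0.2, -1.1]
width: 0.0252
```

Run:
```python
from h import *
s,R=st(); print(np.round(R.T@s["contact_force"],2))
```

```text
t 30.6 p [ 0.4951 -0.1911  0.1748] yawx -18.03 F [ 0.47 -0.21 -1.09] T [-0.08 -0.1  -0.05] w 0.0252 j [-0.07  0.24 -0.05 -0.   -1.28  1.33]
[0.52 0.05 1.09]
```

Very gently to the floor now, about 1 mm per row.

Emit:
drive_tool(
  steps=[
    [0,0,0.001,0,0.015],
    [0,0,0.002,0,0.015],
    [0,0,0.003,0,0.015],
    [0,0,0.004,0,0.015],
    [0,0,0.005,0,0.015],
    [0,0,0.006,0,0.015],
    [0,0,0.006,0,0.015],
  ],
)

```text
clock: 31.3
position: [0.4954, -0.1912, 0.1696]
ee_rot: [0.988, -0.157, -0.0, -0.0]
contact_force: [1.0, 0.0, -0.4]
width: 0.0253
```

Run:
```python
from h import *
s,R=st(); print(np.round(R.T@s["contact_force"],2))
```

```text
t 31.3 p [ 0.4954 -0.1912  0.1696] yawx -18.03 F [ 0.96  0.02 -0.44] T [-0.03  0.02 -0.02] w 0.0253 j [-0.07  0.24 -0.06 -0.   -1.26  1.33]
[ 0.91 -0.31  0.44]
```

Emit:
drive_tool(
  steps=[
    [0,0,0.0007,0,0.015],
    [0,0,0.0014,0,0.015],
    [0,0,0.0021,0,0.015],
    [0,0,0.0028,0,0.015],
    [0,0,0.0028,0,0.015],
  ],
)

```text
clock: 31.8
position: [0.4955, -0.1912, 0.1668]
ee_rot: [0.988, -0.157, -0.0, -0.0]
contact_force: [0.4, 0.1, -1.0]
width: 0.025
```

Run:
```python
from h import *
s,R=st(); print(np.round(R.T@s["contact_force"],2))
```

```text
t 31.8 p [ 0.4955 -0.1912  0.1668] yawx -18.03 F [ 0.36  0.08 -0.98] T [-0.01 -0.01 -0.  ] w 0.025 j [-0.07  0.25 -0.07 -0.   -1.26  1.33]
[ 0.31 -0.19  0.98]
```

Emit:
drive_tool(
  steps=[
    [0,0,0.0007,0,0.015],
    [0,0,0.0014,0,0.015],
    [0,0,0.0021,0,0.015],
    [0,0,0.0028,0,0.015],
    [0,0,0.0028,0,0.015],
  ],
)

```text
clock: 32.3
position: [0.4965, -0.1918, 0.1664]
ee_rot: [0.988, -0.156, 0.002, 0.001]
contact_force: [-1.6, 0.2, 9.6]
width: 0.0252
```

Run:
```python
from h import *
s,R=st(); print(np.round(R.T@s["contact_force"],2))
cv2.imwrite("pics/s18.png",cv2.resize(camera("side")[180:300,230:390],None,fx=5,fy=5,interpolation=cv2.INTER_CUBIC))
```

```text
t 32.3 p [ 0.4965 -0.1918  0.1664] yawx -18.0 F [-1.6   0.17  9.59] T [0.31 0.68 0.02] w 0.0252 j [-0.07  0.25 -0.07  0.   -1.25  1.33]
[-1.54  0.34 -9.6 ]
```

View pics/s18.png

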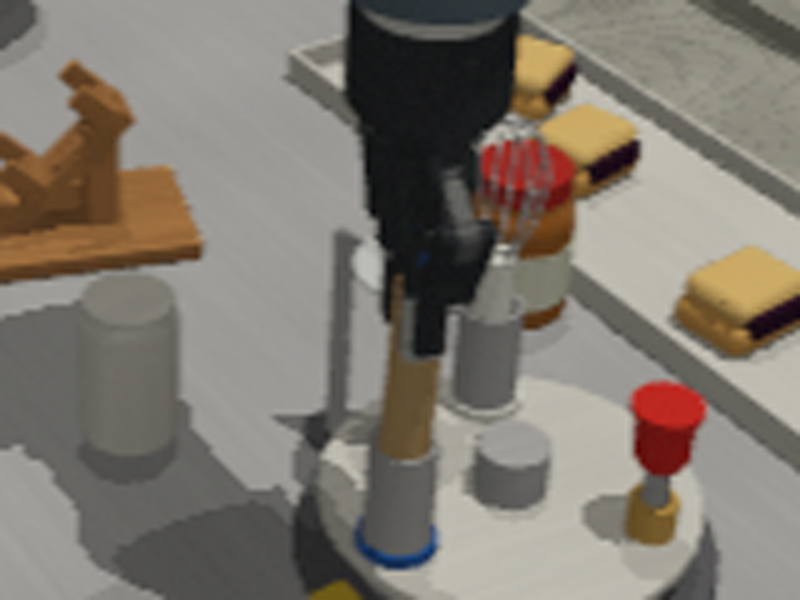

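Emit:
drive_tool(
  steps=[
    [0,0,-0.001,0,0.015],
    [0,0,-0.0022,0,0.015],
    [0,0,-0.0022,0,0.015],
    [0,0,-0.0022,0,0.03],
    [0,0,-0.0022,0,0.04],
    [0,0,-0.0022,0,0.06],
    [0,0,-0.0022,0,0.06],
    [0,0,-0.0022,0,0.06],
  ],
)

```text
clock: 33.15
position: [0.4955, -0.1912, 0.1663]
ee_rot: [0.988, -0.157, -0.0, -0.0]
contact_force: [0.8, 0.5, 0.4]
width: 0.0601
```

Run:
```python
from h import *
s,R=st(); print(np.round(R.T@s["contact_force"],2))
cv2.imwrite("pics/w19.png",camera("wrist"))
```

```text
t 33.15 p [ 0.4955 -0.1912  0.1663] yawx -18.03 F [0.81 0.55 0.36] T [0.01 0.04 0.  ] w 0.0601 j [-0.07  0.25 -0.07 -0.   -1.25  1.33]
[ 0.6  -0.77 -0.36]
```

View pics/w19.png

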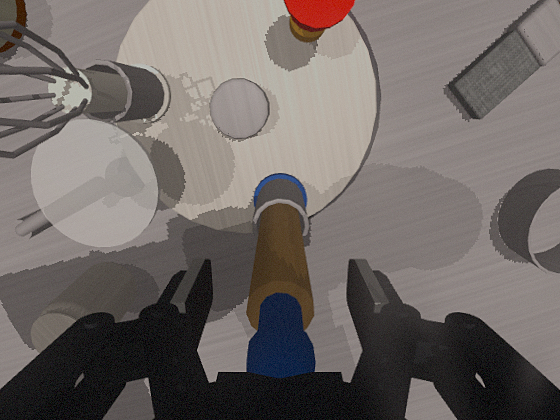

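Released, with the tamper standing in the tube. Rising straight up.

Emit:
drive_tool(
  steps=[
    [0,0,-0.02,0,0.06],
    [0,0,-0.05,0,0.06],
    [0,0,-0.08,0,0.06],
    [0,0,-0.12,0,0.06],
    [-0.02,0,-0.16,0,0.06],
    [-0.06,0,-0.18,0,0.06],
    [-0.1,0,-0.18,0,0.06],
    [-0.1,0,-0.18,0,0.06],
    [-0.1,0,-0.18,0,0.06],
  ],
)

```text
clock: 34.1
position: [0.3999, -0.16, 0.3471]
ee_rot: [0.988, -0.156, 0.001, -0.0]
contact_force: [0.4, -0.4, 0.4]
width: 0.0598
```

Run:
```python
from fit import *
st()
cv2.imwrite("pics/s20.png",camera("side"))
im=cv2.imread("pics/s20.png"); cv2.imwrite("pics/s20z.png",cv2.resize(im[160:310,230:390],None,fx=5,fy=4,interpolation=cv2.INTER_CUBIC))
for c in ["side","top"]:
    camera(c)
    for n in ["tamper","tube_floor","tube_rim","knob_grip","jam_jar","shaker","bowl","brush","cutter"]:
        print(c,n,[(np.round(w(c,d["xyz"]),4).tolist(),round(d["confidence"],2)) for d in place_of(c,n)[:1]])
st()
```

```text
t 34.1 p [ 0.3999 -0.16    0.3471] yawx -18.0 F [ 0.4  -0.39  0.4 ] T [-0.02 -0.04  0.01] w 0.0598 j [-0.01  0.01  0.11 -0.   -1.67  1.27]
side tamper [([0.7176, -0.0011, -0.0037], 0.48)]
side tube_floor [([0.4967, -0.1899, 0.0472], 0.83)]
side tube_rim [([0.4913, -0.1895, 0.1078], 0.88)]
side knob_grip [([0.6079, -0.2505, 0.1061], 0.83)]
side jam_jar [([0.7178, -0.002, -0.0018], 0.59)]
side shaker [([0.4527, 0.0079, -0.0011], 0.6)]
side bowl [([0.568, 0.5214, 0.0038], 0.97)]
side brush [([0.5634, -0.4541, -0.0035], 0.66)]
side cutter [([0.3909, -0.4238, -0.0006], 0.67)]
top tamper []
top tube_floor [([0.492, -0.1897, 0.0475], 0.97)]
top tube_rim [([0.718, -0.0076, 0.0006], 0.66)]
top knob_grip [([0.491, -0.1889, 0.0461], 0.64)]
top jam_jar [([0.7195, -0.0066, -0.0022], 0.75)]
top shaker [([0.5325, 0.195, -0.001], 0.62)]
top bowl [([0.5767, 0.5207, -0.005], 0.75)]
top brush [([0.5636, -0.4542, 0.0018], 0.62)]
top cutter [([0.3889, -0.4273, -0.0017], 0.67)]
t 35.15 p [ 0.4004 -0.1602  0.3464] yawx -18.03 F [0.46 0.08 0.48] T [ 0.01  0.03 -0.03] w 0.0598 j [-0.01  0.01  0.11 -0.   -1.67  1.27]
```

View pics/s20z.png

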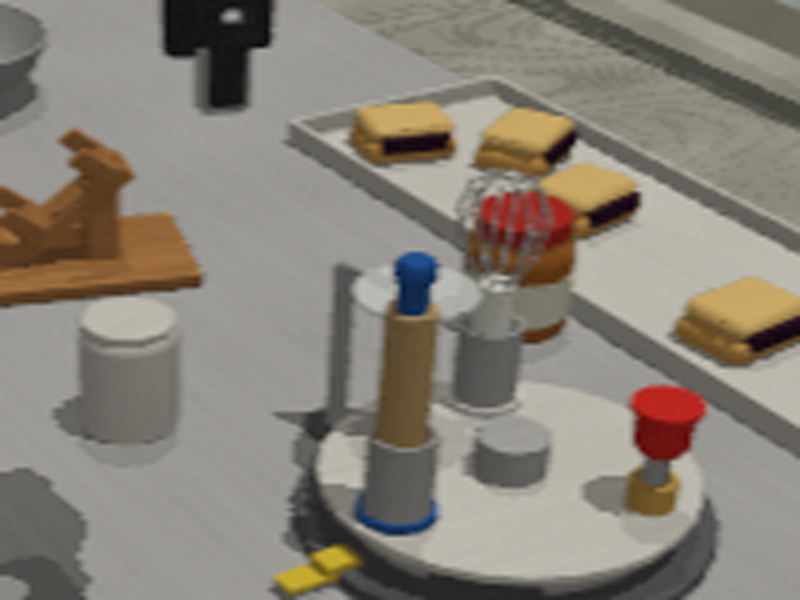

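Run:
```python
from h import *
print((pix("side",[[.4955,-.1905,.230],[.4955,-.1905,.196]])-[230,160])*[5,4], (pix("side",[[.610,-.2505,.121],[.610,-.2505,.133]])-[230,160])*[5,4])
job_done()
```

```text
[[416.80173853 258.87696578]
 [412.40536843 308.42302235]] [[666.61693444 405.40558823]
 [669.59260037 389.51628104]]
the job is handed in; nothing more can be done
```

The tamper is standing upright, blue handle up, on the floor of the empty tube, and the plunger is home in its notch at the yellow mark. I handed the job in at about 35 s of the 64 s allowed.

**What I did**
- **Plunger and head:** I gripped the red knob, lifted the plunger 18 mm and turned the head about 72°. I then let the pin ride on the ring and pushed the head on slowly until the pin dropped into the notch.
- **Tamper:** I took it at about 45° and lifted it clear of the cradle. The tool stays vertical and the tamper did not swing upright on its own in the grip, so I pushed its foot gently against the end face of the cradle's fixed upper saddle, with about 4.5 N. I then lowered it into the tube in the grip until it touched the floor, eased off, let go and raised the gripper.

**Last checks**
- **Plunger:** the knob measured 102–106 mm above the table, against 103 mm for home and 115 mm when riding on the ring.
- **Head:** the empty tube sits about 2–3° past the nominal 1.40 rad, inside the 0.1 rad range given for the notch.
- **Tamper:** it met the floor with the tool at 0.166 m, where 0.167 m was expected. The peak force on contact was about 10 N, more than I aimed for. In the last side picture the handle end is at row 257, against 259 expected for fully seated.
- **Other things:** jar, bowl, brush and cutter read within 8 mm of where they started. The side camera has the shaker in place; the top camera's shaker estimate landed on the cradle, so I took it as a false report.
- **Unconfirmed by the networks:** after the release they did not find the tamper properly: the side camera's estimate fell on the jam jar and the top camera found nothing. The seating check therefore rests on the picture and the contact height. The top camera's last tube-rim and knob estimates were also false.

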